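# Clamp the GPS case in its cradle and click the keeper knob

## Task

Secure the handheld GPS case for getting under way: lay it flat and square on the rubber pad of the clamp cradle, lengthwise between the two jaws, setting it down rather than dropping it, then slide the movable jaw up until the case is snug between both jaws. Then turn the keeper knob clockwise until it clicks past its detent and its steel arm stays lying over the end of the case, and let go. Leave the other things on the table where they are.

Things in the scene. Friction and masses are not known exactly. Their poses are not given: they have to be found in the camera images.
- gps_case: green plastic handheld GPS case, a rounded box 58 (x) x 100 (y) x 30 (z) mm, 150 to 310 g, lying flat on the table; origin at the centre of its underside; either end may face the knob
- cradle: aluminium clamp cradle screwed to the table, base plate 80 (x) x 262 (y) x 8 mm thick; origin on the table under the middle of the seat. Along its y: keeper knob at y = -92 mm, fixed jaw from -62 to -50 mm (64 mm wide in x, top 24 mm above the table), then the rubber pad (60 mm wide in x, centred on x = 0, y from -48 to 88 mm), then the movable jaw. There are no side walls. The case's long axis goes along the cradle's y; when clamped, the case is centred over this origin
- cradle_seat (a point): centre of the seat, on the pad (8 mm above the table): where the centre of the case's underside belongs when clamped
- jaw_tab (a point): grip point in the upright black tab of the movable jaw: tab 30 (cradle x) x 14 (cradle y) mm, from 18 to 64 mm above the table, this point 45 mm above it on the tab's centre; the jaw's foot below it is 64 mm wide in x and its top 18 mm above the table. The jaw's clamping face is 20 mm from this point towards the fixed jaw
- jaw (a joint): travel of the movable jaw in m: 0 wide open (140 mm between the jaws), grows as it slides along the cradle's -y towards the fixed jaw, up to 0.06; 0.040 just fits the case. About 2 N of friction, stays where it is left
- keeper_grip (a point): grip point on the keeper knob's axis, 66 mm above the table: black bar handle 14 mm thick, 44 mm long (along the keeper's arm), from 46 to 79 mm above the table. This point's y axis points along the arm, its z up; the axis of turning is vertical
- keeper_tip (a point): tip of the steel keeper arm, 71.5 mm from the knob's axis; the arm is 15 mm wide, from 40 to 46 mm above the table (2 mm above the top of a case lying on the pad), and turns with the knob
- keeper (a joint): angle of the keeper knob in rad, growing clockwise seen from above: about 0 at the start (arm swung out to the cradle's -x side), detent crest at 0.65, second rest 1.2 to 1.36, at 1.30 the arm lies along the cradle's +y over the end of the case; stops at -0.04 and 1.36. A sprung plunger resists with up to about 0.2 N m before the crest and drives the knob on to about 1.2 after it; let go before the crest, it springs back to about 0.08; within either rest it turns freely
- chart_clamp: steel spring clamp for charts, 100 x 30 x 32 mm, long axis x; a bystander, origin at the centre of its underside
- coaster: round grey silicone coaster, 90 mm across, 6 mm thick; a bystander, origin at the centre of its underside
- bottle_cap: glass bottle cap, 32 mm across, 15 mm high; a bystander, origin at the centre of its underside
- dividers: closed brass chart dividers lying flat, 145 x 24 x 9 mm, long axis y; a bystander, origin at the centre of its underside
- parallel_rule: wooden parallel rule lying flat, 260 x 58 x 9 mm, long axis y; a bystander, origin at the centre of its underside
- mug: white mug, 80 mm across, 90 mm high; a bystander, origin at the centre of its underside
- bearing_compass: round grey hand compass, 72 mm across, 28 mm high; a bystander, origin at the centre of its underside
Things that resemble listed ones, but are neither listed nor needed, are in the scene too. Of the things like the gps_case, leave any that is red; of the rest the larger one is meant.

How it is judged:
On the way, in this order (a step that is already met when the one before it is completed fails the run):
1. the case lies flat and square on the pad between the jaws, let go (z of gps_case in the frame of cradle between 0.004 and 0.012 m and x of gps_case in the frame of cradle between -0.013 and 0.013 m and angle between the y axis of gps_case and the y axis of cradle, either way round below 0.14 rad and angle between gps_case's own z axis and vertical below 0.06 rad and y of gps_case in the frame of cradle between -0.01 and 0.05 m and contact force between the fingers and gps_case below 0.1 N), for 0.2 s.
2. the movable jaw is snug against the case (z of gps_case in the frame of cradle between 0.004 and 0.012 m and x of gps_case in the frame of cradle between -0.013 and 0.013 m and angle between the y axis of gps_case and the y axis of cradle, either way round below 0.14 rad and angle between gps_case's own z axis and vertical below 0.06 rad and y of gps_case in the frame of cradle between -0.008 and 0.008 m and value of joint jaw between 0.037 and 0.043 m), for 0.2 s.
3. the keeper knob has clicked past its detent (all of step 2 and value of joint keeper above 1.1 rad), for 0.2 s.
At the end, for the whole second after the job is handed in: Case flat on the pad (within 4 mm), square to the cradle within 0.14 rad, within 13 mm of its centreline and 8 mm of the seat centre lengthwise; movable jaw within 3 mm of just fitting; keeper knob past its detent (over 1.1 rad), arm over the case; all released and at rest (all of step 3 and contact force between the fingers and gps_case below 0.1 N and linear speed of gps_case below 0.02 m/s and velocity of joint keeper between -0.1 and 0.1 rad/s); the robot touches nothing.
It fails at once if the case is let go more than 25 mm above the table (height (world z) of gps_case above 0.033 m and contact force between the fingers and gps_case below 0.01 N).
It fails at once if a bystander is moved by more than 30 mm (distance of any of chart_clamp, coaster, bottle_cap, dividers, parallel_rule, mug, bearing_compass from where it was at the start of the episode above 0.03 m).
It also fails if it takes over 54 s, if anything falls off the work surface, if the arm or the gripper's body presses on something with over 40 N, if the wrist force passes 120 N, or if a joint passes its speed limit or range.

## Robot

A 6-joint arm with a two-finger parallel gripper is mounted at the origin on the work surface. World frame = base frame: x ahead of the robot, y to its left, z up, the work surface at z = 0. Lengths are in m, angles in rad, forces in N, time in s.
With the tool pointing down it reaches from about 0.35 to 0.8 m from the base axis. Payload 7.3 kg.
Tool frame: the origin (TCP) lies at the very end of the fingers, on their centre line; the grasp point (between the pads) lies 19 mm behind it; z points along the fingers, y is the direction in which the jaws open and shut (so a half turn about z gives the same grasp; the last joint's range is limited). The gripper opens to 85 mm and grips with 20 to 120 N. Pads are 22 mm wide; open, the fingers measure 114 mm over their backs; the gripper's body (76 mm by 85 mm) begins 54 mm behind the grasp point. The pads swing forward as they close: fully open they stand 13 mm farther back than shut.
Start: joints at [1.148, 0.342, 1.524, -0, 1.275, -0.146], TCP at [0.143, 0.505, 0.231] pointing down, gripper open.
Joint ranges: [-2.53, 2.53], [-0.77, 2.02], [0.04, 2.7], [-1, 4.14], [0.28, 2.66], [-3.11, 3.11]. Speed limits (rad/s): [2.57, 2.57, 3.14, 3.14, 3.14, 3.14].

## Interface

Orientations are given as a unit quaternion [x, y, z, w].
In Python, from bench import r gives the robot as it stands.
- The arm moves only by the tool drive_tool, never from a script. Its argument "targets" is a list of rows, each an object of numbers: "x", "y", "z": the shift along the tool's x, y, z in mm; "ax", "ay", "az": the turn, a rotation vector about the tool's x, y, z in degrees; "grip": the opening, from 0 (shut) to 1 (fully open). A call has 1 to 10 rows; each row shifts and turns the pose as measured when the row begins, along the tool's axes as they then stand; what a row does not reach is not made up. A row lasts 1/10 s, in which the tool goes at most 50 mm and 8.59 degrees, less where a joint would pass 70% of its speed; a pose out of reach is approached as far as the arm can. A call is refused whole if a number of a shift passes 50 or a number of a turn 8.59, either way. A call with a gripper value outside its range is refused whole. The fingers move at their own pace and stop on an object; "newtons" is the grip in N (left out, the last holds). Time passes only in rows, so rows that do not move let the fingers close. It gives the time, the measured TCP pose, the force and the opening at its end, in the units of the state.
- r.state(): the state, without advancing time (a new reading comes with each control period).
- r.grab_frame(name): name is "scene" or "top" or "wrist"; returns a dict with "img" (400x640x3 uint8, red, green, blue), "fx", "fy", "cx", "cy" (pixels), "eye" and "rotation" of the camera in the world. Camera axes: x right, y down, z forward; pixel columns grow to the right and rows downward; lengths in m; the calibration is good to about 2 mm. A picture is of the moment at which its call begins. There is no depth.
- r.sign_off(): hands the job in, once; it reports no verdict.
Trained networks look in a picture, given as the dict that the camera call returned (one of the last four; its "shot" number tells which), for a name from the list of things; names that differ only in an ending like _2 or _b are one class to them, and where a whole thing is asked for, a point or a joint stands for the part that bears it (a point fixed in the world has none). Each returns a list of dicts, best first, with "score" (0 to 1); they miss things now and then, are a little off and sometimes report something else, mostly with a low value. They report only what shows in the picture. A call takes as long as a camera call. They do not tell look-alikes from the thing itself.
- r.boxes_of(picture, query): "pixel" ([column, row] in pixels, amid what is visible of it).
- r.pinpoint(picture, query): "pixel" ([column, row] in pixels: a listed point, or the origin of a listed thing).
The state is a dict: "time": time; "q": joint angles; "dq": joint speeds; "joint_efforts": joint torques, N m; "tcp_pos": TCP position; "tool_rot": TCP orientation; "contact_force": force on the tool from outside, world axes, zero at the start; "moment": the same for the moment, N m; "grip_width": opening from 0.0 (shut) to 1.0 (fully open).
Only numpy, scipy, OpenCV 4.12 (cv2) and the standard library are available. Lean on these libraries where they do the work, as an engineer would, in place of code of your own. Each camera call takes 0.05 s, during which the arm holds its last target.

## Working session

There is one attempt and no reset: what is moved stays moved. The work goes in short steps, Python scripts to look and compute and a tool call to move; the robot and the scene stay as the last step left them, time stands still between calls to the robot, and variables do not carry over. Pictures are saved under pics/ and viewed, and the job is handed in when it is done.

Besides the shell and the picture viewer there is one more tool, called after "Request:" as name(argument=value, ...) on one line, values as JSON. drive_tool: Moves the arm, as the interface text tells. Its arguments: {"type":"object","properties":{"targets":{"type":"array"},"newtons":{"type":"number"}},"required":["targets"]}

```bash
ls; mkdir -p pics; python3 - <<'E'
from bench import r
import cv2, json
s=r.state(); print(s)
for n in ("scene","top","wrist"):
    f=r.grab_frame(n); cv2.imwrite(f"pics/{n}0.png",f["img"][:,:,::-1])
    print(n,f["fx"],f["cx"],f["cy"],f["eye"],f["rotation"],f["shot"])
E
```

```text
pics
{'time': 0.0, 'q': array([ 1.14801001e+00,  3.42762944e-01,  1.52504892e+00, -8.33701944e-06,
        1.27539079e+00, -1.45996372e-01]), 'dq': array([-0.00131604, -0.00094347,  0.00063114, -0.00114076, -0.00029526,
        0.00014756]), 'joint_efforts': array([-2.92592213e-04, -4.33689523e+01, -2.46013069e+01, -2.28027698e-04,
        7.84613367e-03, -6.24227027e-05]), 'tcp_pos': array([0.14327424, 0.50464248, 0.23059395]), 'tool_rot': array([ 1.37952362e-01,  9.90438538e-01, -7.73782974e-04, -2.22034415e-04]), 'contact_force': array([0.09386248, 0.50972049, 0.34097624]), 'moment': array([-0.0560967 ,  0.05330128, -0.04634331]), 'grip_width': 0.9979924410395092}
scene 409.3857653618645 320.6678233092742 200.78670542825972 [1.26390897 0.30560402 0.91191114] [ 0.5336966   0.77111324 -0.28621857 -0.19654831] 1
top 397.08270590593435 312.1180186493307 202.338834199746 [0.30352284 0.03126188 1.48019305] [ 0.71017737 -0.69778733  0.06316566 -0.0689279 ] 2
wrist 344.9304443253752 318.557221986342 197.7488191026757 [0.07875001 0.52235644 0.37262201] [0.79065526 0.59738292 0.08032026 0.1074549 ] 3
```

View pics/scene0.png

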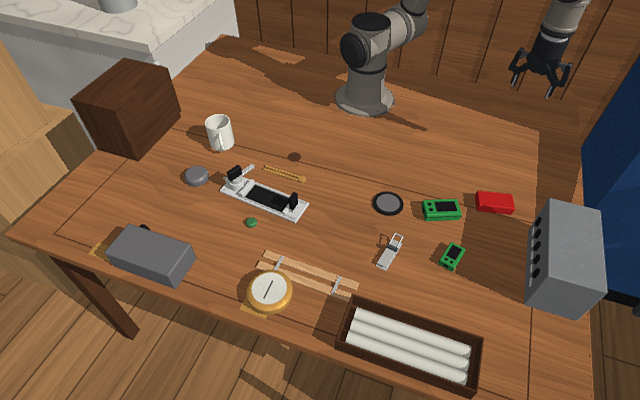

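View pics/top0.png

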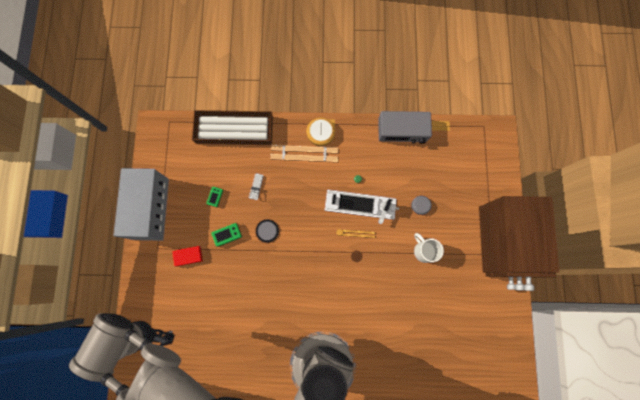

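View pics/wrist0.png

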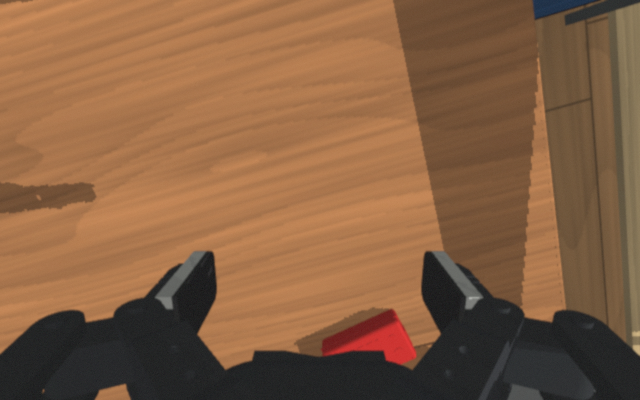

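Candidates for the case, in top-view pixels: the large green one at (227,235), a smaller green one at (215,197) and a red one at (187,256). I choose the large green one. In the scene view it is at (441,209). The cradle is at (360,204) top and (265,198) scene.

```bash
cat > h.py <<'E'
from bench import r
import numpy as np, cv2
from scipy.spatial.transform import Rotation as R
def ray(f,p):
    d=np.array([(p[0]-f["cx"])/f["fx"],(p[1]-f["cy"])/f["fy"],1.]); d=R.from_quat(f["rotation"]).apply(d) if np.shape(f["rotation"])==(4,) else np.array(f["rotation"])@d
    return np.array(f["eye"]),d/np.linalg.norm(d)
def onz(f,p,z):
    e,d=ray(f,p); return e+d*(z-e[2])/d[2]
def tri(obs):
    A=np.zeros((3,3));b=np.zeros(3)
    L=[ray(f,p) for f,p in obs]
    for e,d in L:
        M=np.eye(3)-np.outer(d,d);A+=M;b+=M@e
    X=np.linalg.solve(A,b)
    return X,[float(np.linalg.norm((np.eye(3)-np.outer(d,d))@(X-e))) for e,d in L]
def proj(f,X):
    q=R.from_quat(f["rotation"]).inv().apply(np.array(X)-f["eye"])
    return np.array([f["fx"]*q[0]/q[2]+f["cx"],f["fy"]*q[1]/q[2]+f["cy"]])
def save(f,n): cv2.imwrite(f"pics/{n}.png",f["img"][:,:,::-1])
E
python3 - <<'E'
from h import *
S=r.grab_frame("scene");T=r.grab_frame("top")
for q in ["gps_case","cradle_seat","jaw_tab","keeper_grip","keeper_tip","cradle","bottle_cap","dividers","coaster","chart_clamp","bearing_compass","mug"]:
    a=r.pinpoint(S,q);b=r.pinpoint(T,q)
    print(q,[(np.round(x["pixel"],1).tolist(),round(x["score"],2)) for x in a[:3]],[(np.round(x["pixel"],1).tolist(),round(x["score"],2)) for x in b[:3]])
    for x in b[:3]:
        for y in a[:3]:
            X,e=tri([(S,y["pixel"]),(T,x["pixel"])])
            if max(e)<.01: print("   ",X.round(4),np.round(e,4))
def crop(f,c,n,k=6,w=60):
    u,v=map(int,c); im=f["img"][v-45:v+45,u-60:u+60,::-1]; cv2.imwrite(f"pics/{n}.png",cv2.resize(im,None,fx=k,fy=k,interpolation=cv2.INTER_CUBIC))
crop(S,(460,225),"c1");crop(T,(230,225),"c2");crop(T,(365,205),"c3");crop(S,(265,195),"c4")
E
```

```text
gps_case [([440.3, 211.5], 0.84), ([450.5, 256.6], 0.79), ([231.5, 171.0], 0.68)] [([225.7, 235.9], 0.69), ([216.3, 196.4], 0.61), ([189.3, 255.0], 0.58)]
    [0.4505 0.3646 0.0014] [0.0018 0.0018]
    [0.5989 0.4118 0.0065] [0.002 0.002]
cradle_seat [([265.7, 197.5], 0.68), ([235.1, 174.8], 0.51)] [([357.4, 203.1], 0.84)]
    [ 0.5826 -0.1256  0.0067] [0.0006 0.0006]
jaw_tab [([292.9, 195.5], 0.58)] [([331.6, 197.8], 0.51)]
    [ 0.591  -0.0287  0.0629] [0.0036 0.0036]
keeper_grip [([235.3, 171.5], 0.62)] [([387.3, 203.3], 0.72), ([424.4, 250.0], 0.35)]
    [ 0.5707 -0.2243  0.0692] [0.002 0.002]
keeper_tip [([256.1, 165.6], 0.74)] [([425.4, 250.5], 0.73), ([375.7, 224.0], 0.48), ([334.7, 201.0], 0.29)]
    [ 0.5008 -0.1908  0.0395] [0.0029 0.0029]
cradle [([263.6, 198.3], 0.66), ([279.8, 171.3], 0.49)] [([363.1, 208.1], 0.56)]
    [ 0.5674 -0.147  -0.0214] [0.0029 0.0029]
bottle_cap [([251.8, 222.6], 0.44)] [([357.7, 177.9], 0.44)]
    [ 0.6798 -0.1248  0.0052] [0.0019 0.0019]
dividers [([280.8, 174.9], 0.51)] [([356.2, 232.4], 0.67), ([386.1, 202.0], 0.35)]
    [ 0.4736 -0.1242 -0.003 ] [0.0032 0.0032]
coaster [([386.9, 207.3], 0.87)] [([269.5, 229.5], 0.85)]
    [ 0.478   0.2098 -0.0139] [0.0045 0.0045]
chart_clamp [([389.3, 253.7], 0.79)] [([254.2, 185.3], 0.7)]
    [0.6452 0.265  0.007 ] [0.0028 0.0028]
bearing_compass [([198.6, 179.2], 0.81)] [([422.2, 207.1], 0.84)]
    [ 0.5729 -0.3701 -0.014 ] [0.0043 0.0043]
mug [([222.6, 144.2], 0.91)] [([423.1, 252.5], 0.74), ([380.4, 226.0], 0.49)]
    [ 0.4034 -0.3731 -0.0119] [0.0021 0.0021]
```

View pics/c1.png

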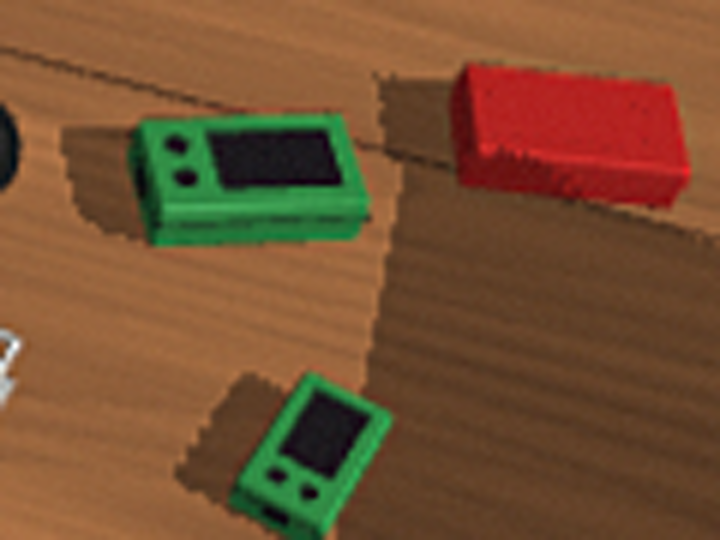

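View pics/c2.png

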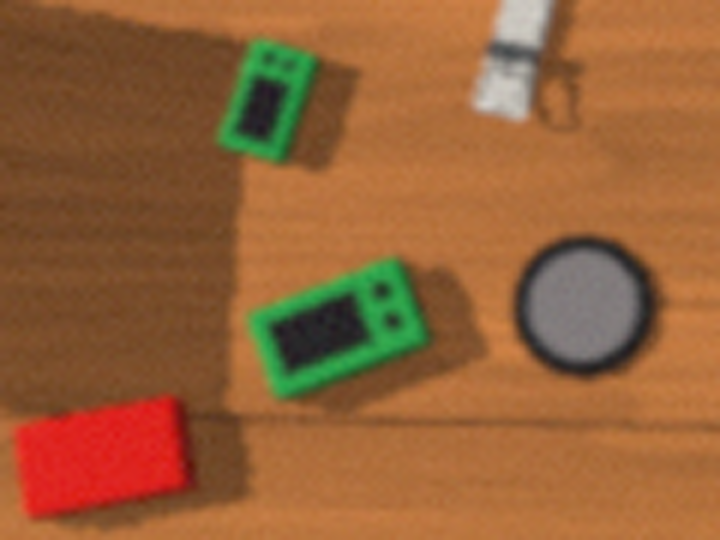

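View pics/c3.png

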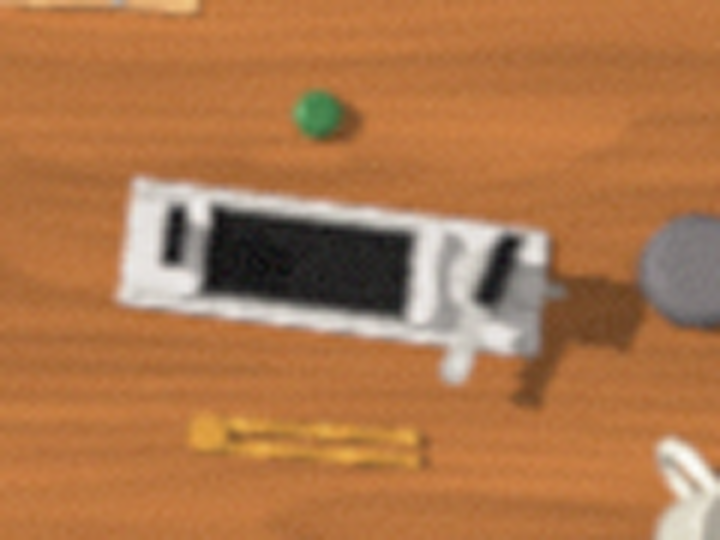

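View pics/c4.png

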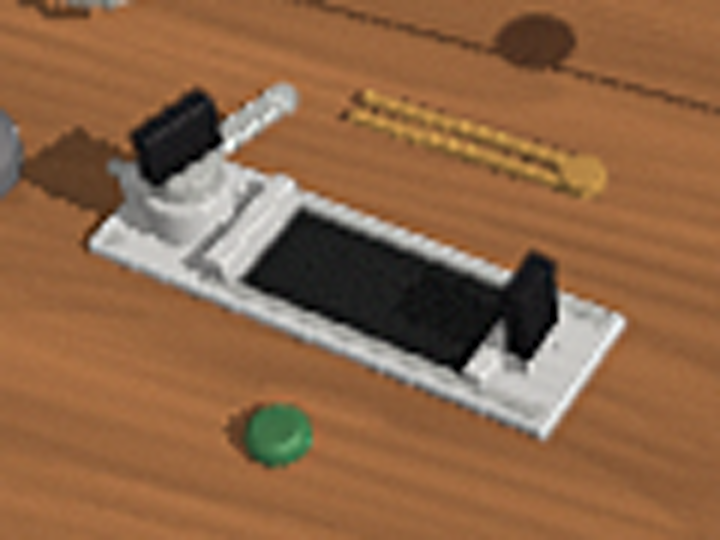

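The crops confirm the choice. The large green case is at top (227,235), about (0.45, 0.365). The smaller green one is at (215,197) and the red one at (187,256). The cradle lies nearly along world +y, with the jaw at its +y end and the keeper arm towards −x. Next I refine yaw from colour/edges and work out the approach.

```bash
cat >> h.py <<'E'
def yawdeg(v): return float(np.degrees(np.arctan2(v[1],v[0])))
def rel(X,tooly_deg,lab=""):
    """shift in tool axes (mm) and az (deg) to reach X pointing down with tool y (mod 180) at yaw tooly_deg"""
    s=r.state(); Q=R.from_quat(s["tool_rot"]); 
    d=Q.inv().apply(np.array(X)-s["tcp_pos"])*1000
    y=Q.apply([0,1,0]); a=-(tooly_deg-yawdeg(y)); a=(a+90)%180-90
    ez=Q.apply([0,0,1])
    # tilt error as tool rotvec
    t=np.cross(ez,[0,0,-1]); t=np.degrees(Q.inv().apply(t))
    print(lab,"t=%.2f"%s["time"],"tcp",s["tcp_pos"].round(4),"tooly",round(yawdeg(y),1),"shift",d.round(1),"az",round(a,1),"tilt",t.round(2),"q",np.round(s["q"],2),"grip",round(s["grip_width"],3),"F",s["contact_force"].round(1))
def greenrect(f,z,near=None,minA=150):
    hsv=cv2.cvtColor(f["img"],cv2.COLOR_RGB2HSV)
    m=cv2.inRange(hsv,(45,90,50),(85,255,255))
    m=cv2.morphologyEx(m,cv2.MORPH_CLOSE,np.ones((15,15)))if f["fx"]else m
    cs,_=cv2.findContours(m,cv2.RETR_EXTERNAL,cv2.CHAIN_APPROX_NONE)
    return sorted([c for c in cs if cv2.contourArea(c)>minA],key=cv2.contourArea,reverse=True)
def rectz(f,c,z):
    P=np.array([onz(f,p,z)[:2] for p in c.reshape(-1,2)],np.float32)
    (cx,cy),(w,h),a=cv2.minAreaRect(P*1000)
    b=cv2.boxPoints(((cx,cy),(w,h),a)); e=[b[1]-b[0],b[2]-b[1]]; L=max(e,key=np.linalg.norm)
    return (round(cx,1),round(cy,1)),sorted((round(w,1),round(h,1))),round(yawdeg(L)%180,1)
E
python3 - <<'E'
from h import *
T=r.grab_frame("top")
for c in greenrect(T,0): print(cv2.boundingRect(c),rectz(T,c,.03))
# cradle white region
hsv=cv2.cvtColor(T["img"],cv2.COLOR_RGB2HSV)
sub=np.zeros(hsv.shape[:2],np.uint8); sub[185:225,318:402]=1
m=((hsv[...,1]<60)&(hsv[...,2]>100)).astype(np.uint8)*sub
c=max(cv2.findContours(cv2.morphologyEx(m,cv2.MORPH_CLOSE,np.ones((9,9))),0,1)[0],key=cv2.contourArea)
print("cradle",cv2.boundingRect(c),rectz(T,c,.008))
for y in (21,):
    rel([.4505,.3646,.25],y,"case")
E
```

```text
(212, 223, 30, 23) ((453.2, 358.9), [58.2, 98.9], 113.1)
(207, 187, 16, 20) ((595.0, 411.4), [43.4, 70.6], 165.5)
cradle (325, 190, 74, 34) ((570.2, -139.2), [101.9, 274.2], 81.3)
case t=1.50 tcp [0.1435 0.505  0.2313] tooly 74.1 shift [-333.7  -51.2  -18.7] az 53.1 tilt [ 0.  0. -0.] q [ 1.15  0.34  1.52 -0.    1.28 -0.15] grip 0.999 F [-0.6  0.   0.3]
```

Request:
drive_tool(targets=[{"x": -48, "y": -7}, {"x": -48, "y": -7}, {"x": -48, "y": -7}, {"x": -48, "y": -7}, {"x": -48, "y": -7}, {"x": -48, "y": -7}, {"x": -46, "y": -9}, {"az": 8.5}, {"az": 8.5}, {"az": 8.5}])

```text
validation failed for argument at $.ta...
```

Request:
drive_tool(targets=[{"az": 8.5}, {"az": 8.5}, {"az": 8.5}, {"az": 0}])

```text
validation failed for argument at $.ta...
```

```bash
python3 - <<'E'
from h import *
f=r.grab_frame("wrist"); save(f,"w1"); print(f["eye"])
for c in greenrect(f,0): print(cv2.boundingRect(c),rectz(f,c,.03))
print(r.pinpoint(f,"gps_case")[:2])
rel([.4532,.3589,.1],23,"case")
E
```

```text
[0.07881832 0.52250844 0.37322988]
[{'pixel': [361.4, 343.4], 'score': 0.7}]
case t=1.60 tcp [0.1434 0.505  0.2313] tooly 74.1 shift [-337.9  -56.   131.3] az 51.1 tilt [ 0.01  0.   -0.  ] q [ 1.15  0.34  1.52  0.    1.28 -0.15] grip 0.998 F [ 0.1  0.  -0. ]
```

View pics/w1.png

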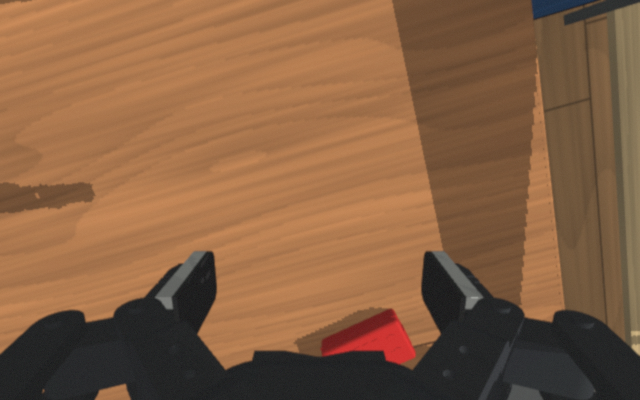

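Both calls were refused as malformed, so the arm hasn't moved; the view is unchanged, with the red decoy at (370,338). I'll try a short call with all keys given.

Request:
drive_tool(targets=[{"x": -48, "y": -7, "z": 0, "ax": 0, "ay": 0, "az": 0, "grip": 1}])

```text
time: 1.7
tcp_pos: [0.1846, 0.4867, 0.2314]
tool_rot: [0.135, 0.991, 0.001, -0.001]
contact_force: [1.7, -0.4, 0.0]
grip_width: 0.996
```

Request:
drive_tool(targets=[{"x": -48, "y": -8, "z": 0, "ax": 0, "ay": 0, "az": 0, "grip": 1}, {"x": -48, "y": -8, "z": 0, "ax": 0, "ay": 0, "az": 0, "grip": 1}, {"x": -48, "y": -8, "z": 0, "ax": 0, "ay": 0, "az": 0, "grip": 1}, {"x": -48, "y": -8, "z": 0, "ax": 0, "ay": 0, "az": 0, "grip": 1}, {"x": -48, "y": -8, "z": 0, "ax": 0, "ay": 0, "az": 0, "grip": 1}, {"x": -48, "y": -8, "z": 0, "ax": 0, "ay": 0, "az": 0, "grip": 1}, {"x": 0, "y": 0, "z": 0, "ax": 0, "ay": 0, "az": 8.5, "grip": 1}, {"x": 0, "y": 0, "z": 0, "ax": 0, "ay": 0, "az": 8.5, "grip": 1}, {"x": 0, "y": 0, "z": 0, "ax": 0, "ay": 0, "az": 8.5, "grip": 1}, {"x": 0, "y": 0, "z": 0, "ax": 0, "ay": 0, "az": 8.5, "grip": 1}])

```text
time: 2.7
tcp_pos: [0.4636, 0.3553, 0.23]
tool_rot: [0.421, 0.907, 0.001, -0.0]
contact_force: [-0.1, -0.3, -0.2]
grip_width: 0.999
```

Request:
drive_tool(targets=[{"x": 0, "y": 0, "z": 0, "ax": 0, "ay": 0, "az": 8.5, "grip": 1}, {"x": 0, "y": 0, "z": 0, "ax": 0, "ay": 0, "az": 8.5, "grip": 1}, {"x": 0, "y": 0, "z": 0, "ax": 0, "ay": 0, "az": 0, "grip": 1}])

```text
time: 3.0
tcp_pos: [0.4639, 0.355, 0.2297]
tool_rot: [0.552, 0.834, 0.001, -0.0]
contact_force: [0.1, -0.5, 0.8]
grip_width: 0.998
```

```bash
python3 - <<'E'
from h import *
f=r.grab_frame("wrist"); save(f,"w2"); print(f["eye"])
for c in greenrect(f,0): print(cv2.boundingRect(c),rectz(f,c,.03))
print(r.pinpoint(f,"gps_case")[:2])
rel([.4532,.3589,.1],23,"case")
E
```

```text
[0.43762164 0.41575061 0.37168276]
(284, 111, 58, 98) ((454.5, 362.1), [56.6, 97.4], 112.9)
(420, 129, 78, 72) ((590.4, 415.9), [41.0, 73.8], 164.4)
[{'pixel': [452.7, 161.9], 'score': 0.8}, {'pixel': [312.5, 157.2], 'score': 0.56}]
case t=3.10 tcp [0.4639 0.355  0.2297] tooly 23.3 shift [  7.6  -8.4 129.7] az 0.3 tilt [ 0.05 -0.08 -0.  ] q [0.52 0.45 1.36 0.   1.33 0.12] grip 1.0 F [ 0.3 -0.2  0.6]
```

View pics/w2.png

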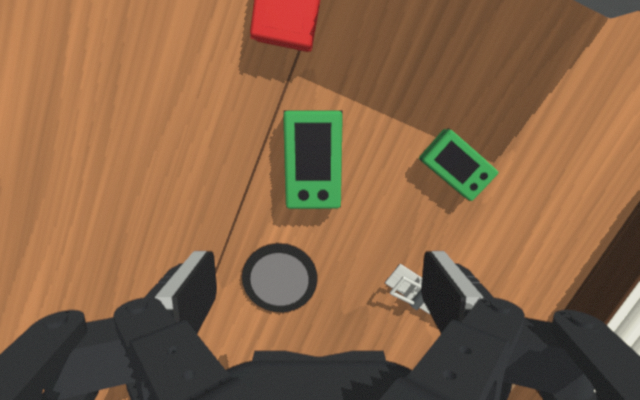

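The wrist view shows the large case at (313,159), the small one at (459,163), the red one at (286,20) and the coaster at (279,277). The wrist and top fits agree within 3 mm, with yaw 113° and size 57×97. I'll descend to 0.12 while correcting, then check again.

Request:
drive_tool(targets=[{"x": 9, "y": -7, "z": 40, "ax": 0, "ay": 0, "az": 0, "grip": 1}, {"x": 0, "y": 0, "z": 40, "ax": 0, "ay": 0, "az": 0, "grip": 1}, {"x": 0, "y": 0, "z": 30, "ax": 0, "ay": 0, "az": 0, "grip": 1}, {"x": 0, "y": 0, "z": 0, "ax": 0, "ay": 0, "az": 0, "grip": 1}])

```text
time: 3.5
tcp_pos: [0.455, 0.3619, 0.1186]
tool_rot: [0.544, 0.839, 0.003, 0.001]
contact_force: [-0.2, -0.8, 0.2]
grip_width: 0.999
```

```bash
python3 - <<'E'
from h import *
f=r.grab_frame("wrist"); save(f,"w3"); T=r.grab_frame("top")
cf=greenrect(f,0)[0]; ct=greenrect(T,0)[0]
for z in (.026,.03,.034): print(z,rectz(f,cf,z))
print(rectz(T,ct,.03))
print(tri([(f,cv2.minAreaRect(cf)[0]),(T,cv2.minAreaRect(ct)[0])]))
rel([.4545,.3615,.006],23,"case")
E
```

```text
0.026 ((454.3, 362.1), [57.4, 100.8], 113.1)
0.03 ((453.8, 363.1), [56.5, 99.0], 113.1)
0.034 ((453.4, 364.2), [55.5, 97.3], 113.1)
((461.4, 339.7), [56.2, 58.2], 23.2)
(array([ 0.46352682,  0.35140574, -0.02817087]), [0.004282828139488937, 0.004282828139489151])
case t=3.60 tcp [0.4574 0.3633 0.1228] tooly 24.0 shift [ -0.8  -5.  116.7] az 1.0 tilt [ 0.81 -0.17  0.  ] q [0.54 0.54 1.52 0.   1.07 0.12] grip 1.0 F [-0.8 -0.3 -0.1]
```

View pics/w3.png

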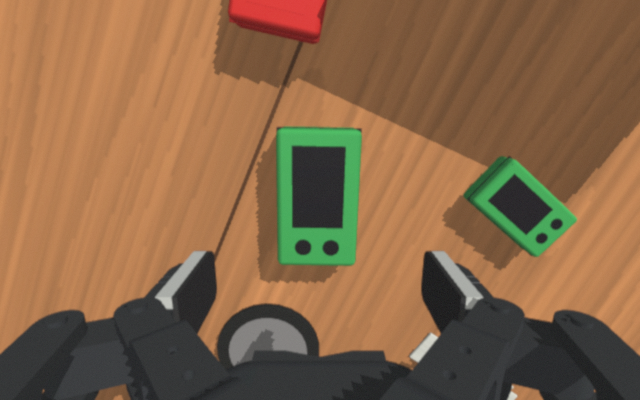

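Request:
drive_tool(targets=[{"x": 0, "y": -3, "z": 40, "ax": 0, "ay": 0, "az": 0, "grip": 1}, {"x": 0, "y": 0, "z": 40, "ax": 0, "ay": 0, "az": 0, "grip": 1}, {"x": 0, "y": 0, "z": 15, "ax": 0, "ay": 0, "az": 0, "grip": 1}, {"x": 0, "y": 0, "z": 0, "ax": 0, "ay": 0, "az": 0, "grip": 1}, {"x": 0, "y": 0, "z": 0, "ax": 0, "ay": 0, "az": 0, "grip": 1}])

```text
time: 4.1
tcp_pos: [0.4647, 0.368, 0.0378]
tool_rot: [0.542, 0.84, 0.017, 0.008]
contact_force: [0.1, -1.1, -0.3]
grip_width: 1.003
```

```bash
python3 - <<'E'
from h import *
rel([.454,.3623,.006],23,"case")
f=r.grab_frame("wrist"); save(f,"w4")
E
```

```text
case t=4.10 tcp [0.4647 0.368  0.0378] tooly 24.3 shift [ -1.  -13.3  31.3] az 1.3 tilt [ 2.15 -0.32 -0.  ] q [0.54 0.66 1.59 0.   0.86 0.11] grip 1.003 F [ 0.1 -1.1 -0.3]
```

View pics/w4.png

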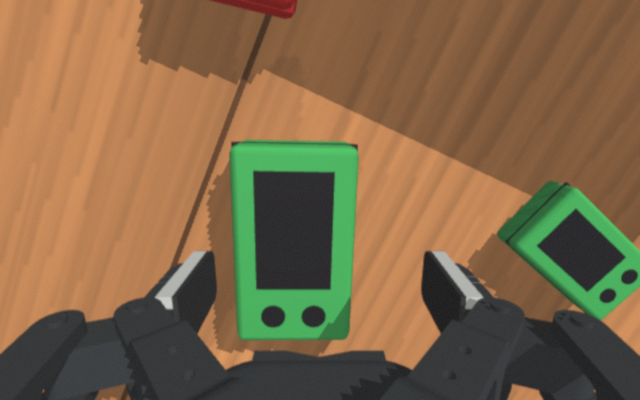

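The case is at (293,238), left of the finger centre (318), and the tool has tilted 2° during the fast rows. I'll correct both, then go down in smaller rows.

Request:
drive_tool(targets=[{"x": 0, "y": -13, "z": 5, "ax": 2.1, "ay": 0, "az": 1, "grip": 1}, {"x": 0, "y": 0, "z": 0, "ax": 0, "ay": 0, "az": 0, "grip": 1}])

```text
time: 4.35
tcp_pos: [0.4538, 0.3634, 0.0355]
tool_rot: [0.55, 0.835, 0.003, -0.002]
contact_force: [0.4, -0.1, -0.1]
grip_width: 1.001
```

```bash
python3 - <<'E'
from h import *
rel([.454,.3623,.006],23,"case")
f=r.grab_frame("wrist"); save(f,"w5"); c=greenrect(f,0)[0]; print(rectz(f,c,.03))
E
```

```text
case t=4.35 tcp [0.4538 0.3634 0.0355] tooly 23.3 shift [-1.3 -0.3 29.5] az 0.3 tilt [ 0.2  -0.38 -0.  ] q [0.54 0.66 1.59 0.01 0.89 0.13] grip 1.001 F [ 0.4 -0.1 -0.1]
((453.4, 364.0), [55.9, 99.4], 113.0)
```

View pics/w5.png

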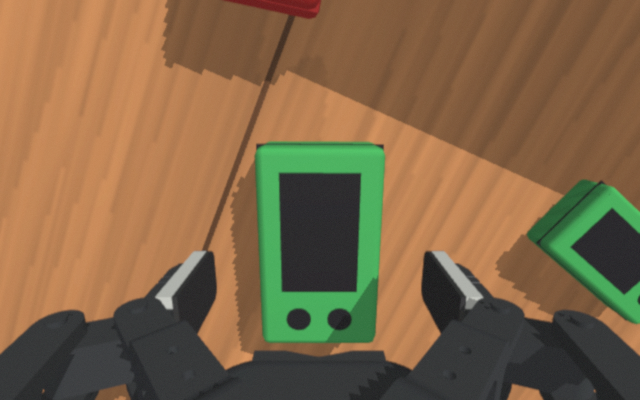

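The case is now centred between the fingers at (320,240). Next I descend and grip.

Request:
drive_tool(targets=[{"x": 0, "y": 0, "z": 15, "ax": 0.3, "ay": -0.2, "az": 0, "grip": 1}, {"x": 0, "y": -1, "z": 14, "ax": 0.3, "ay": 0, "az": 0, "grip": 1}, {"x": 0, "y": 0, "z": 0, "ax": 0, "ay": 0, "az": 0, "grip": 1}])

```text
time: 4.7
tcp_pos: [0.4544, 0.364, 0.0057]
tool_rot: [0.55, 0.835, -0.0, -0.002]
contact_force: [-0.8, 0.2, -0.4]
grip_width: 1.002
```

```bash
python3 - <<'E'
from h import *
rel([.4535,.3630,.006],23,"case")
E
```

```text
case t=4.70 tcp [0.4544 0.364  0.0057] tooly 23.3 shift [-0.6 -1.2 -0.3] az 0.3 tilt [-0.16 -0.19 -0.  ] q [0.54 0.7  1.6  0.   0.84 0.13] grip 1.002 F [-0.8  0.2 -0.4]
```

Request:
drive_tool(targets=[{"x": 0, "y": -1, "z": 0, "ax": 0, "ay": 0, "az": 0, "grip": 0}, {"x": 0, "y": 0, "z": 0, "ax": 0, "ay": 0, "az": 0, "grip": 0}, {"x": 0, "y": 0, "z": 0, "ax": 0, "ay": 0, "az": 0, "grip": 0}, {"x": 0, "y": 0, "z": 0, "ax": 0, "ay": 0, "az": 0, "grip": 0}, {"x": 0, "y": 0, "z": 0, "ax": 0, "ay": 0, "az": 0, "grip": 0}], newtons=45)

```text
time: 5.2
tcp_pos: [0.453, 0.3634, 0.0047]
tool_rot: [0.55, 0.835, -0.001, -0.002]
contact_force: [-0.3, -0.9, -1.5]
grip_width: 0.667
```

```bash
python3 - <<'E'
from h import *
rel([.4535,.3630,.006],23,"case")
f=r.grab_frame("wrist"); save(f,"w6"); c=greenrect(f,0)[0]; print(rectz(f,c,.03))
E
```

```text
case t=5.20 tcp [0.453  0.3634 0.0047] tooly 23.3 shift [-0.6  0.2 -1.3] az 0.3 tilt [-0.25 -0.18  0.  ] q [0.54 0.7  1.61 0.   0.83 0.13] grip 0.667 F [-0.3 -0.9 -1.5]
((449.5, 371.2), [56.0, 84.5], 113.4)
```

View pics/w6.png

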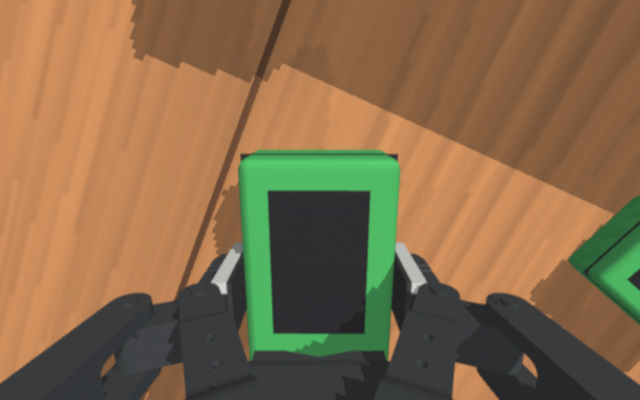

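The case is held: opening 0.667, about 57 mm. Now I lift straight up.

Request:
drive_tool(targets=[{"x": 0, "y": 0, "z": -30, "ax": 0, "ay": 0, "az": 0, "grip": 0}, {"x": 0, "y": 0, "z": -45, "ax": 0, "ay": 0, "az": 0, "grip": 0}, {"x": 0, "y": 0, "z": -45, "ax": 0, "ay": 0, "az": 0, "grip": 0}, {"x": 0, "y": 0, "z": -45, "ax": 0, "ay": 0, "az": 0, "grip": 0}, {"x": 0, "y": 0, "z": -45, "ax": 0, "ay": 0, "az": 0, "grip": 0}])

```text
time: 5.75
tcp_pos: [0.4503, 0.3607, 0.213]
tool_rot: [0.55, 0.835, -0.01, -0.007]
contact_force: [1.0, 0.6, -2.1]
grip_width: 0.667
```

```bash
python3 - <<'E'
from h import *
rel([.46,-.11,.23],-6.5,"survey")
E
```

```text
survey t=5.75 tcp [0.4503 0.3607 0.213 ] tooly 23.3 shift [-436.1 -177.7  -12.9] az 29.8 tilt [-1.39 -0.03  0.  ] q [0.54 0.46 1.38 0.   1.32 0.13] grip 0.667 F [ 1.   0.6 -2.1]
```

Request:
drive_tool(targets=[{"x": -30, "y": -12, "z": -1, "ax": -1.3, "ay": 0, "az": 0, "grip": 0}, {"x": -44, "y": -18, "z": -1, "ax": 0, "ay": 0, "az": 0, "grip": 0}, {"x": -44, "y": -18, "z": -2, "ax": 0, "ay": 0, "az": 0, "grip": 0}, {"x": -44, "y": -18, "z": -2, "ax": 0, "ay": 0, "az": 0, "grip": 0}, {"x": -44, "y": -18, "z": -2, "ax": 0, "ay": 0, "az": 0, "grip": 0}, {"x": -44, "y": -18, "z": -2, "ax": 0, "ay": 0, "az": 0, "grip": 0}, {"x": -44, "y": -18, "z": 0, "ax": 0, "ay": 0, "az": 0, "grip": 0}, {"x": -44, "y": -18, "z": 0, "ax": 0, "ay": 0, "az": 0, "grip": 0}, {"x": -44, "y": -18, "z": 0, "ax": 0, "ay": 0, "az": 0, "grip": 0}, {"x": -34, "y": -14, "z": 0, "ax": 0, "ay": 0, "az": 0, "grip": 0}])

```text
time: 6.75
tcp_pos: [0.4612, -0.0981, 0.2294]
tool_rot: [0.545, 0.838, 0.009, 0.005]
contact_force: [1.0, 0.1, -2.5]
grip_width: 0.67
```

Request:
drive_tool(targets=[{"x": 0, "y": 0, "z": 0, "ax": 0, "ay": 0, "az": 7.5, "grip": 0}, {"x": 0, "y": 0, "z": 0, "ax": 0, "ay": 0, "az": 7.5, "grip": 0}, {"x": 0, "y": 0, "z": 0, "ax": 0, "ay": 0, "az": 7.5, "grip": 0}, {"x": 0, "y": 0, "z": 0, "ax": 0, "ay": 0, "az": 7.5, "grip": 0}, {"x": 0, "y": 0, "z": 0, "ax": 0, "ay": 0, "az": 0, "grip": 0}])

```text
time: 7.25
tcp_pos: [0.4595, -0.1048, 0.2286]
tool_rot: [0.753, 0.658, 0.009, 0.002]
contact_force: [-0.3, 0.6, -1.8]
grip_width: 0.67
```

```bash
python3 - <<'E'
from h import *
rel([.46,-.11,.23],-6.5,"survey")
f=r.grab_frame("wrist"); save(f,"w7"); T=r.grab_frame("top"); S=r.grab_frame("scene"); save(T,"t7"); save(S,"s7")
for q in ["cradle_seat","jaw_tab","keeper_grip","keeper_tip"]:
    o=[]
    for n,g in (("w",f),("t",T),("s",S)):
        a=r.pinpoint(g,q)
        if a: print(q,n,np.round(a[0]["pixel"],1),round(a[0]["score"],2)); o.append((g,a[0]["pixel"]))
    X,e=tri(o); print("  ",X.round(4),np.round(e,4))
    z={"cradle_seat":.008,"jaw_tab":.045,"keeper_grip":.066,"keeper_tip":.043}[q]
    print("   at z",[onz(g,p,z)[:2].round(4).tolist() for g,p in o])
E
```

```text
survey t=7.25 tcp [ 0.4595 -0.1048  0.2286] tooly -7.7 shift [-5.1  1.2 -1.5] az -1.2 tilt [ 0.85 -0.58 -0.  ] q [-0.4   0.24  1.68  0.01  1.21 -0.27] grip 0.67 F [-0.3  0.6 -1.8]
cradle_seat w [428.6 184.5] 0.86
cradle_seat t [359.6 206.4] 0.55
cradle_seat s [267.3 198.1] 0.8
   [ 0.5757 -0.1334 -0.0019] [0.0089 0.0044 0.0078]
   at z [[0.5789, -0.1381], [0.5696, -0.1331], [0.5841, -0.1202]]
jaw_tab w [449.2  78.5] 0.86
jaw_tab t [333.3 199.5] 0.46
jaw_tab s [291.2 197.6] 0.61
   [ 0.5887 -0.0345  0.0495] [0.0019 0.0035 0.0046]
   at z [[0.5911, -0.0326], [0.5871, -0.0323], [0.5867, -0.0407]]
keeper_grip w [438.8 287.8] 0.61
keeper_grip t [357.6 182.5] 0.61
keeper_grip s [231.5 172.8] 0.58
   [ 0.6011 -0.1672  0.1246] [0.0603 0.0628 0.0357]
   at z [[0.5653, -0.2287], [0.6478, -0.1197], [0.5763, -0.2319]]
keeper_tip t [356.8 227.7] 0.39
keeper_tip s [254.8 164.7] 0.51
   [ 0.5002 -0.1529  0.0536] [0.0389 0.0389]
   at z [[0.4844, -0.1187], [0.5024, -0.1971]]
```

View pics/w7.png

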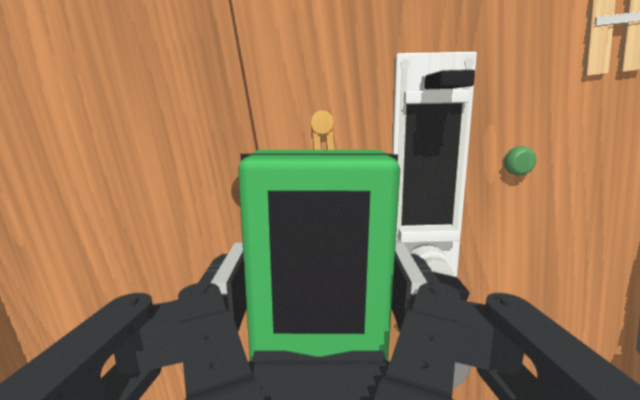

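View pics/t7.png

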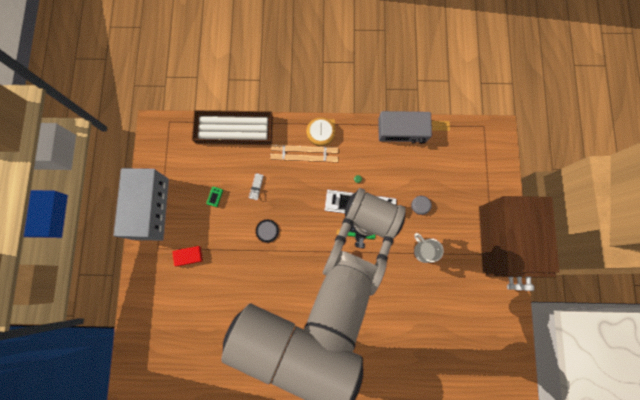

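View pics/s7.png

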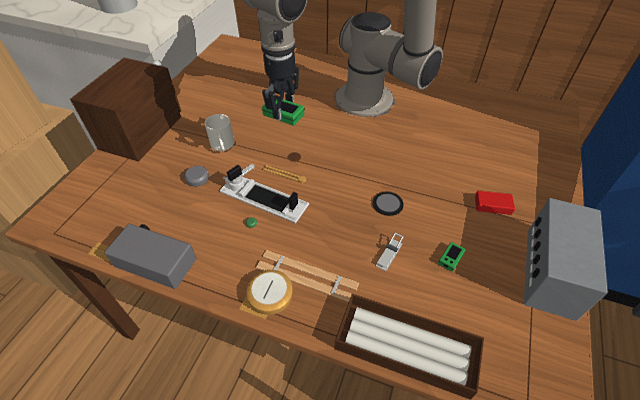

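The wrist view shows the cradle at columns 395–475: far plate edge at row 53, tab at (452,79), fixed jaw at about row 235. The held case blocks nothing that matters. Next I zoom in to pick corners for a pose fit.

```bash
python3 - <<'E'
import cv2
im=cv2.imread("pics/w7.png")
a=cv2.resize(im[40:140,380:490],None,fx=6,fy=6,interpolation=cv2.INTER_CUBIC)
b=cv2.resize(im[200:290,380:490],None,fx=6,fy=6,interpolation=cv2.INTER_CUBIC)
cv2.imwrite("pics/a7.png",a);cv2.imwrite("pics/b7.png",b)
E
```

```text
(no output)
```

View pics/a7.png

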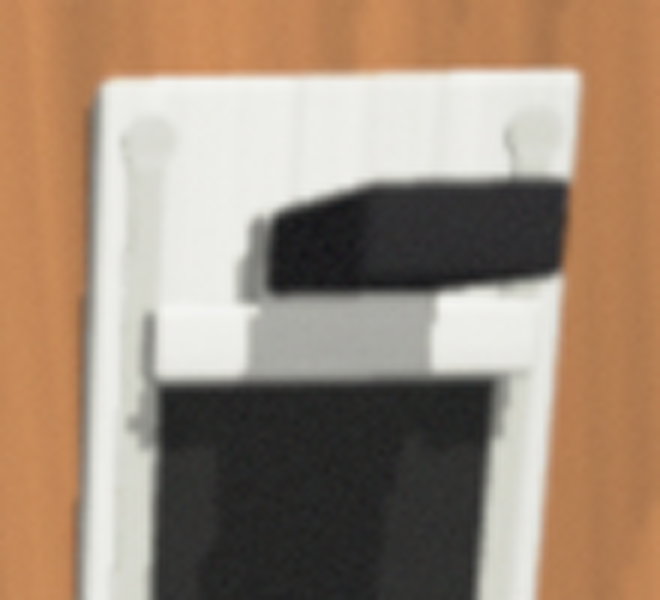

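View pics/b7.png

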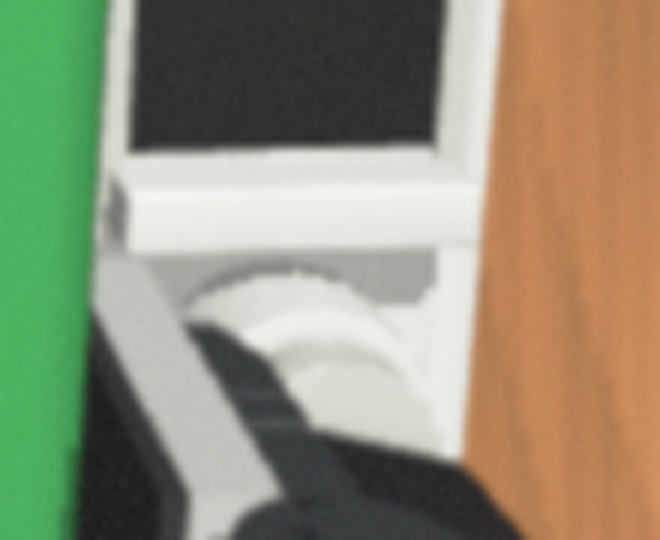

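```bash
python3 - <<'E'
from h import *
from scipy.optimize import least_squares
f=r.grab_frame("wrist"); print(f["eye"])
P=[((397.2,53.3),(-40,131,8)),((476.7,52),(40,131,8)),((401.7,231.2),(-32,-50,24)),((401.7,241.7),(-32,-62,24)),((459.2,230.3),(32,-50,24)),((459.2,240.5),(32,-62,24)),((402,225),(-30,-48,8)),((452.2,224.2),(30,-48,8))]
px=np.array([p for p,_ in P]); L=np.array([l for _,l in P])/1000.
def X(v,zoff=0):
    c,s=np.cos(v[2]),np.sin(v[2]); M=np.array([[c,-s,0],[s,c,0],[0,0,1]])
    return L@M.T+[v[0],v[1],(v[3] if len(v)>3 else 0)]
fun=lambda v:(np.array([proj(f,x) for x in X(v)])-px).ravel()
for v0 in ([.58,-.126,-.11],[.58,-.126,-.11,0]):
    s=least_squares(fun,v0); print(s.x[:2].round(4),np.degrees(s.x[2]).round(2),s.x[3:].round(4),"rms px",np.sqrt(np.mean(s.fun**2)).round(2)); print(s.fun.reshape(-1,2).round(1).tolist())
# top fit from earlier image t0
E
```

```text
[ 0.46629387 -0.04014865  0.37122193]
[ 0.58   -0.1356] -6.44 [] rms px 0.86
[[-0.5, -0.1], [0.9, -0.5], [-0.3, 0.6], [-0.8, 0.5], [1.5, 0.0], [0.6, 0.2], [-2.3, 0.0], [1.0, -0.5]]
[ 0.5807 -0.1361] -6.45 [-0.0022] rms px 0.77
[[-0.3, 0.7], [0.6, 0.4], [-0.2, 0.2], [-0.6, 0.1], [1.3, -0.3], [0.4, -0.2], [-2.2, -0.3], [0.8, -0.8]]
```

```bash
python3 - <<'E'
from h import *
from scipy.optimize import least_squares
f=r.grab_frame("top")
P=[((327.5,189.7),(40,131,8)),((325,210.5),(-40,131,8)),((396.3,198.7),(40,-131,8)),((394.2,218.8),(-40,-131,8))]
px=np.array([p for p,_ in P]); L=np.array([l for _,l in P])/1000.
def X(v):
    c,s=np.cos(v[2]),np.sin(v[2]); M=np.array([[c,-s,0],[s,c,0],[0,0,1]])
    return L@M.T+[v[0],v[1],0]
fun=lambda v:(np.array([proj(f,x) for x in X(v)])-px).ravel()
s=least_squares(fun,[.58,-.126,-.11]); print(s.x[:2].round(4),np.degrees(s.x[2]).round(2),s.fun.reshape(-1,2).round(1).tolist())
# held case offset: corners of top face in w6-like wrist picture
rel([.58,-.1356,.15],-6.44,"over seat")
E
```

```text
[ 0.5775 -0.1371] -6.33 [[-0.1, 0.1], [-0.2, -0.1], [0.0, -0.3], [0.2, 0.4]]
over seat t=8.10 tcp [ 0.4598 -0.1047  0.2287] tooly -7.6 shift [-15.4 122.1  80.4] az -1.2 tilt [ 0.87 -0.57  0.  ] q [-0.4   0.24  1.68  0.01  1.21 -0.27] grip 0.669 F [ 0.7  1.  -2.1]
```

Both fits agree: seat ≈ (0.579, −0.136), yaw −6.4°, and both the keeper and tab points fall within 3–8 mm. I'll aim the TCP at cradle y = +10 mm. First, over the cradle.

Request:
drive_tool(targets=[{"x": -2, "y": 40, "z": 0, "ax": 0.8, "ay": -0.5, "az": -1.2, "grip": 0}, {"x": -2, "y": 40, "z": 0, "ax": 0, "ay": 0, "az": 0, "grip": 0}, {"x": -1, "y": 40, "z": 20, "ax": 0, "ay": 0, "az": 0, "grip": 0}, {"x": 0, "y": 0, "z": 40, "ax": 0, "ay": 0, "az": 0, "grip": 0}, {"x": 0, "y": 0, "z": 30, "ax": 0, "ay": 0, "az": 0, "grip": 0}, {"x": 0, "y": 0, "z": 0, "ax": 0, "ay": 0, "az": 0, "grip": 0}])

```text
time: 8.7
tcp_pos: [0.5824, -0.1243, 0.1358]
tool_rot: [0.745, 0.667, 0.001, 0.001]
contact_force: [-0.6, 0.7, -1.4]
grip_width: 0.671
```

```bash
python3 - <<'E'
from h import *
rel([.5801,-.1261,.05],-6.4,"place")
E
```

```text
place t=8.70 tcp [ 0.5824 -0.1243  0.1358] tooly -6.4 shift [-2.1 -2.2 85.8] az 0.0 tilt [ 0.11 -0.02  0.  ] q [-0.34  0.55  1.46  0.    1.13 -0.23] grip 0.671 F [-0.6  0.7 -1.4]
```

Request:
drive_tool(targets=[{"x": -2, "y": -2, "z": 30, "ax": 0, "ay": 0, "az": 0, "grip": 0}, {"x": 0, "y": -2, "z": 30, "ax": 0.3, "ay": 0, "az": 0, "grip": 0}, {"x": 0, "y": -2, "z": 24, "ax": 0.3, "ay": 0, "az": 0, "grip": 0}, {"x": 0, "y": 0, "z": 0, "ax": 0, "ay": 0, "az": 0, "grip": 0}])

```text
time: 9.1
tcp_pos: [0.5789, -0.1268, 0.0551]
tool_rot: [0.745, 0.667, -0.001, -0.0]
contact_force: [-1.3, 0.3, -1.7]
grip_width: 0.667
```

```bash
python3 - <<'E'
from h import *
rel([.5801,-.1261,.014],-6.4,"place")
f=r.grab_frame("wrist"); save(f,"w8"); f=r.grab_frame("scene"); cv2.imwrite("pics/s8.png",cv2.resize(f["img"][130:240,190:340,::-1],None,fx=5,fy=5,interpolation=cv2.INTER_CUBIC))
E
```

```text
place t=9.10 tcp [ 0.5789 -0.1268  0.0551] tooly -6.4 shift [ 0.8  1.2 41.1] az 0.0 tilt [-0.13  0.07  0.  ] q [-0.34  0.65  1.54 -0.    0.96 -0.23] grip 0.667 F [-1.3  0.3 -1.7]
```

View pics/w8.png

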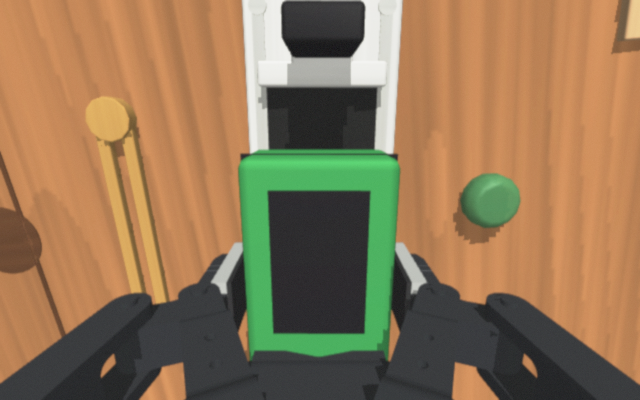

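View pics/s8.png

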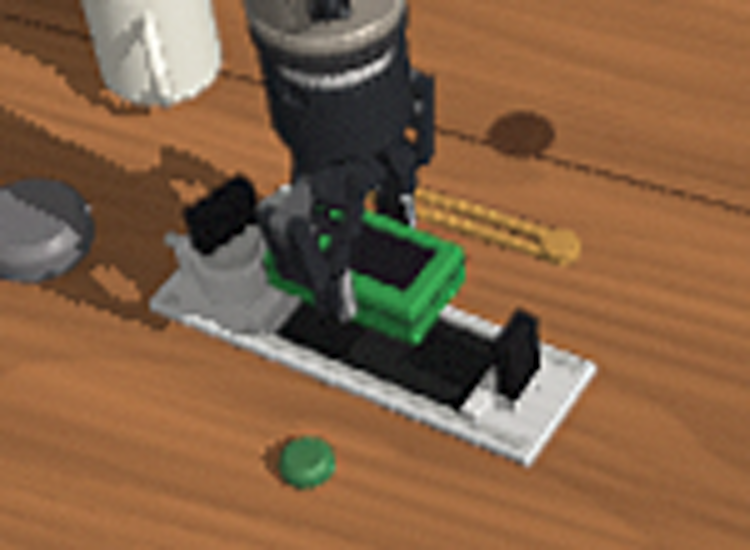

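The wrist view shows the case (centre 319) over the pad (centre ~322), parallel to the plate edges. The scene view shows it level above the pad. Setting down.

Request:
drive_tool(targets=[{"x": 1, "y": 1, "z": 18, "ax": 0, "ay": 0, "az": 0, "grip": 0}, {"x": 0, "y": -1, "z": 13, "ax": 0.2, "ay": 0, "az": 0, "grip": 0}, {"x": 0, "y": 0, "z": 6, "ax": 0, "ay": 0, "az": 0, "grip": 0}, {"x": 0, "y": 0, "z": 0, "ax": 0, "ay": 0, "az": 0, "grip": 0}])

```text
time: 9.6
tcp_pos: [0.5869, -0.1285, 0.0285]
tool_rot: [0.745, 0.667, 0.003, 0.007]
contact_force: [-0.5, 0.6, -2.3]
grip_width: 0.67
```

```bash
python3 - <<'E'
from h import *
rel([.5801,-.1261,.0127],-6.4,"place")
E
```

```text
place t=9.60 tcp [ 0.5869 -0.1285  0.0285] tooly -6.4 shift [ 1.7 -7.2 15.7] az 0.0 tilt [0.82 0.34 0.  ] q [-0.34  0.69  1.55 -0.    0.89 -0.23] grip 0.67 F [-0.5  0.6 -2.3]
```

No contact yet (force is only the case's weight), but the tool drifted 7 mm sideways. Correcting that first.

Request:
drive_tool(targets=[{"x": 1, "y": -7, "z": 0, "ax": 0.8, "ay": 0.3, "az": 0, "grip": 0}, {"x": 0, "y": 0, "z": 0, "ax": 0, "ay": 0, "az": 0, "grip": 0}])

```text
time: 9.8
tcp_pos: [0.5802, -0.1268, 0.0299]
tool_rot: [0.745, 0.667, 0.0, 0.001]
contact_force: [0.1, 0.1, -2.3]
grip_width: 0.67
```

```bash
python3 - <<'E'
from h import *
rel([.5801,-.1261,.0127],-6.4,"place")
E
```

```text
place t=9.80 tcp [ 0.5802 -0.1268  0.0299] tooly -6.4 shift [ 0.7 -0.2 17.2] az 0.0 tilt [ 0.06  0.04 -0.  ] q [-0.34  0.68  1.56 -0.    0.9  -0.23] grip 0.67 F [ 0.1  0.1 -2.3]
```

Request:
drive_tool(targets=[{"x": 1, "y": 0, "z": 8, "ax": 0, "ay": 0, "az": 0, "grip": 0}, {"x": 0, "y": 0, "z": 7, "ax": 0, "ay": 0, "az": 0, "grip": 0}, {"x": 0, "y": 0, "z": 0, "ax": 0, "ay": 0, "az": 0, "grip": 0}])

```text
time: 10.1
tcp_pos: [0.5808, -0.126, 0.0148]
tool_rot: [0.745, 0.667, 0.001, 0.001]
contact_force: [-0.3, -1.1, -3.0]
grip_width: 0.674
```

```bash
python3 - <<'E'
from h import *
rel([.5801,-.1261,.0127],-6.4,"place")
E
```

```text
place t=10.10 tcp [ 0.5808 -0.126   0.0148] tooly -6.4 shift [-0.2 -0.7  2.1] az 0.0 tilt [ 0.16  0.06 -0.  ] q [-0.34  0.71  1.57 -0.    0.87 -0.23] grip 0.674 F [-0.3 -1.1 -3. ]
```

Request:
drive_tool(targets=[{"x": 0, "y": -1, "z": 2, "ax": 0.1, "ay": 0, "az": 0, "grip": 0}, {"x": 0, "y": 0, "z": 0, "ax": 0, "ay": 0, "az": 0, "grip": 0}])

```text
time: 10.3
tcp_pos: [0.5801, -0.1259, 0.0128]
tool_rot: [0.745, 0.667, 0.0, 0.001]
contact_force: [-1.3, 0.3, 0.4]
grip_width: 0.669
```

Request:
drive_tool(targets=[{"x": 0, "y": 0, "z": 1, "ax": 0, "ay": 0, "az": 0, "grip": 0}, {"x": 0, "y": 0, "z": 0, "ax": 0, "ay": 0, "az": 0, "grip": 0}])

```text
time: 10.5
tcp_pos: [0.5802, -0.126, 0.0131]
tool_rot: [0.745, 0.667, 0.0, 0.001]
contact_force: [-0.1, -0.8, -2.0]
grip_width: 0.671
```

```bash
python3 - <<'E'
from h import *
rel([.5801,-.1261,.0127],-6.4,"place")
f=r.grab_frame("scene"); cv2.imwrite("pics/s9.png",cv2.resize(f["img"][150:225,200:320,::-1],None,fx=6,fy=6,interpolation=cv2.INTER_CUBIC))
E
```

```text
place t=10.50 tcp [ 0.5802 -0.126   0.0131] tooly -6.4 shift [-0.1 -0.   0.4] az 0.0 tilt [ 0.1   0.07 -0.  ] q [-0.34  0.71  1.57 -0.    0.86 -0.23] grip 0.671 F [-0.1 -0.8 -2. ]
```

View pics/s9.png

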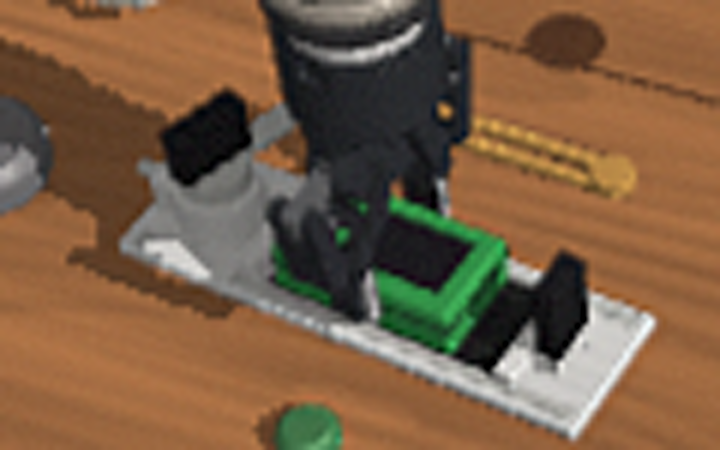

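Nearly down: the force is still about the case's weight. Lowering 2 mm more to get contact.

Request:
drive_tool(targets=[{"x": 0, "y": 0, "z": 2, "ax": 0, "ay": 0, "az": 0, "grip": 0}, {"x": 0, "y": 0, "z": 0.5, "ax": 0, "ay": 0, "az": 0, "grip": 0}])

```text
time: 10.75
tcp_pos: [0.5803, -0.126, 0.013]
tool_rot: [0.745, 0.667, 0.0, 0.001]
contact_force: [-0.9, 0.9, 0.0]
grip_width: 0.671
```

Request:
drive_tool(targets=[{"x": 0, "y": 0, "z": 1.5, "ax": 0, "ay": 0, "az": 0, "grip": 0}])

```text
time: 10.85
tcp_pos: [0.5804, -0.1261, 0.0128]
tool_rot: [0.745, 0.667, 0.0, 0.002]
contact_force: [-5.6, 1.5, 18.1]
grip_width: 0.667
```

Contact is felt (18 N up). Opening.

Request:
drive_tool(targets=[{"x": 0, "y": 0, "z": -0.3, "ax": 0, "ay": 0, "az": 0, "grip": 1}, {"x": 0, "y": 0, "z": 0, "ax": 0, "ay": 0, "az": 0, "grip": 1}, {"x": 0, "y": 0, "z": 0, "ax": 0, "ay": 0, "az": 0, "grip": 1}, {"x": 0, "y": 0, "z": 0, "ax": 0, "ay": 0, "az": 0, "grip": 1}])

```text
time: 11.25
tcp_pos: [0.5811, -0.1264, 0.0129]
tool_rot: [0.745, 0.667, 0.001, 0.002]
contact_force: [-0.1, -0.0, -0.2]
grip_width: 1.003
```

Request:
drive_tool(targets=[{"x": 0, "y": 0, "z": -15, "ax": 0, "ay": 0, "az": 0, "grip": 1}, {"x": 0, "y": 0, "z": -30, "ax": 0, "ay": 0, "az": 0, "grip": 1}, {"x": 0, "y": 0, "z": -40, "ax": 0, "ay": 0, "az": 0, "grip": 1}, {"x": 0, "y": 0, "z": -30, "ax": 0, "ay": 0, "az": 0, "grip": 1}, {"x": 0, "y": 0, "z": 0, "ax": 0, "ay": 0, "az": 0, "grip": 1}])

```text
time: 11.75
tcp_pos: [0.5803, -0.126, 0.1341]
tool_rot: [0.745, 0.667, 0.0, 0.002]
contact_force: [0.3, -0.3, 1.1]
grip_width: 0.998
```

```bash
python3 - <<'E'
from h import *
tab=np.array([.579,-.136])+.110*np.array([np.sin(np.radians(6.4)),np.cos(np.radians(6.4))]); print(tab)
rel([*tab,.12],-6.4,"tab")
f=r.grab_frame("wrist"); save(f,"w10")
for c in greenrect(f,0)[:2]: print(cv2.boundingRect(c),rectz(f,c,.038))
print(r.pinpoint(f,"jaw_tab"))
E
```

```text
[ 0.59126158 -0.02668553]
tab t=11.75 tcp [ 0.5803 -0.126   0.1341] tooly -6.4 shift [100.   -0.2  13.9] az 0.0 tilt [0.16 0.11 0.  ] q [-0.34  0.55  1.47 -0.    1.12 -0.23] grip 0.998 F [ 0.3 -0.3  1.1]
(278, 128, 82, 135) ((580.6, -126.2), [55.7, 99.4], 83.5)
(422, 155, 38, 38) ((668.0, -117.5), [26.0, 26.4], 89.9)
[{'pixel': [317.9, 58.9], 'score': 0.88}]
```

View pics/w10.png

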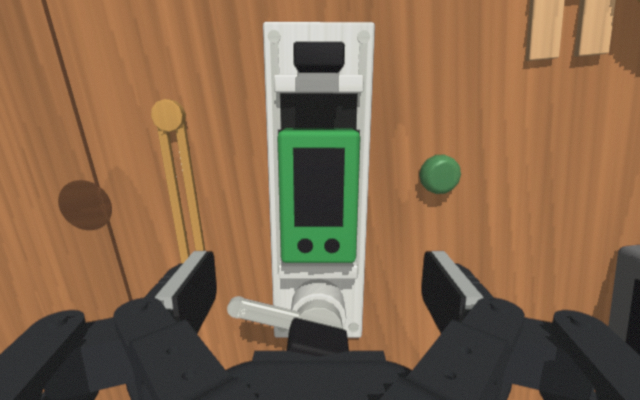

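The case lies square on the pad at (318,195): fit (0.5806, −0.1262), yaw 83.5°, so cradle y is about +10 mm. The tab is at (319,57) and the keeper arm at (270,312). Moving over the tab.

Request:
drive_tool(targets=[{"x": 33, "y": 0, "z": 0, "ax": 0, "ay": 0, "az": 0, "grip": 1}, {"x": 33, "y": 0, "z": 0, "ax": 0, "ay": 0, "az": 0, "grip": 1}, {"x": 33, "y": 0, "z": 0, "ax": 0, "ay": 0, "az": 0, "grip": 0.7}, {"x": 0, "y": 0, "z": 10, "ax": 0, "ay": 0, "az": 0, "grip": 0.7}, {"x": 0, "y": 0, "z": 0, "ax": 0, "ay": 0, "az": 0, "grip": 0.7}])

```text
time: 12.35
tcp_pos: [0.5859, -0.0243, 0.1142]
tool_rot: [0.746, 0.666, -0.005, -0.005]
contact_force: [-0.7, -0.4, 0.0]
grip_width: 0.699
```

```bash
python3 - <<'E'
from h import *
f=r.grab_frame("wrist"); save(f,"w11")
p=r.pinpoint(f,"jaw_tab"); print(p)
for q in p[:1]: print(onz(f,q["pixel"],.045))
rel([.5913,-.0267,.027],-6.4,"tab")
E
```

```text
[{'pixel': [325.8, 222.3], 'score': 0.55}]
[ 0.58884913 -0.03303155  0.045     ]
tab t=12.45 tcp [ 0.5868 -0.0252  0.1157] tooly -6.6 shift [-1.   5.6 88.6] az -0.2 tilt [-0.65 -0.01 -0.  ] q [-0.17  0.57  1.49 -0.    1.09 -0.06] grip 0.699 F [ 0.7 -0.2  0.4]
```

View pics/w11.png

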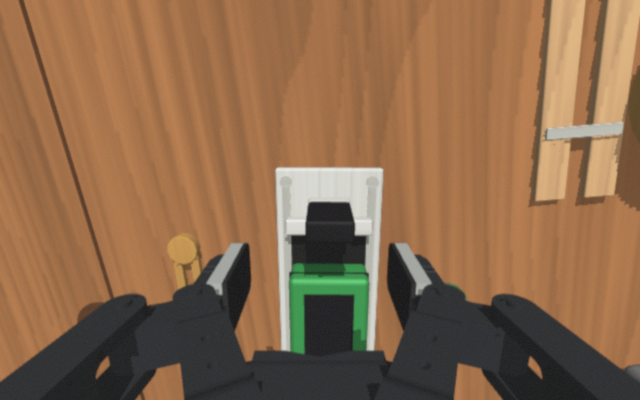

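```bash
cat >> h.py <<'E'
CR=[.579,-.136,-6.4]
def crad(p,cr=None):
    cr=cr or CR; t=np.radians(cr[2]); c,s=np.cos(t),np.sin(t)
    return np.array([cr[0]+c*p[0]-s*p[1],cr[1]+s*p[0]+c*p[1],p[2]])
def box(im,f,x0,x1,y0,y1,z0,z1,col,cr=None):
    C=[crad((x,y,z),cr) for z in (z0,z1) for x,y in ((x0,y0),(x1,y0),(x1,y1),(x0,y1))]
    P=[tuple(int(round(8*v)) for v in proj(f,c)) for c in C]
    for i,j in [(0,1),(1,2),(2,3),(3,0),(4,5),(5,6),(6,7),(7,4),(0,4),(1,5),(2,6),(3,7)]: cv2.line(im,P[i],P[j],col,1,cv2.LINE_AA,3)
def overlay(f,n,jaw=0,cr=None,case=None):
    im=f["img"][:,:,::-1].copy()
    box(im,f,-.04,.04,-.131,.131,0,.008,(255,0,255),cr)
    box(im,f,-.032,.032,-.062,-.05,.008,.024,(255,0,0),cr)
    box(im,f,-.015,.015,.103-jaw,.117-jaw,.018,.064,(0,255,255),cr)
    if case is not None: box(im,f,-.029,.029,case-.05,case+.05,.008,.038,(0,0,255),cr)
    cv2.imwrite(f"pics/{n}.png",im)
E
python3 - <<'E'
from h import *
f=r.grab_frame("wrist"); overlay(f,"o11")
E
```

```text
(no output)
```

View pics/o11.png

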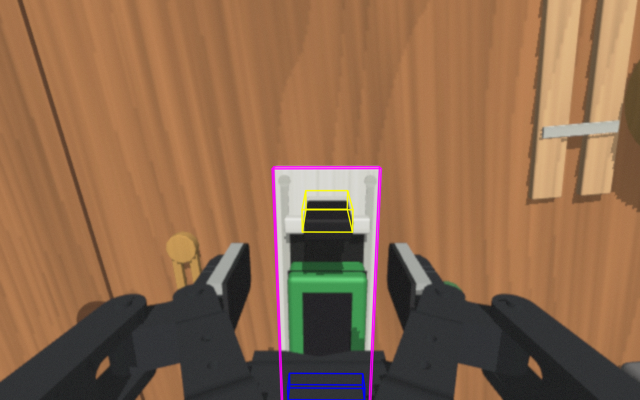

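The plate outline matches exactly, but the tab is about 7 mm nearer the fixed jaw than at travel 0, so the jaw starts at about 0.007. The tab is therefore at cradle y ≈ 103 mm, and the network's −0.033 agrees.

```bash
python3 - <<'E'
from h import *
f=r.grab_frame("wrist"); overlay(f,"o12",.007); im=cv2.imread("pics/o12.png"); cv2.imwrite("pics/o12.png",cv2.resize(im[150:260,260:400],None,fx=5,fy=5))
rel(crad((0,.104,.027)),-6.4,"tab")
E
```

```text
tab t=12.55 tcp [ 0.5875 -0.0259  0.1166] tooly -6.6 shift [-6.4  4.7 89.6] az -0.2 tilt [-0.53  0.   -0.  ] q [-0.17  0.57  1.49 -0.    1.09 -0.06] grip 0.699 F [-0.2 -0.6 -0.1]
```

View pics/o12.png

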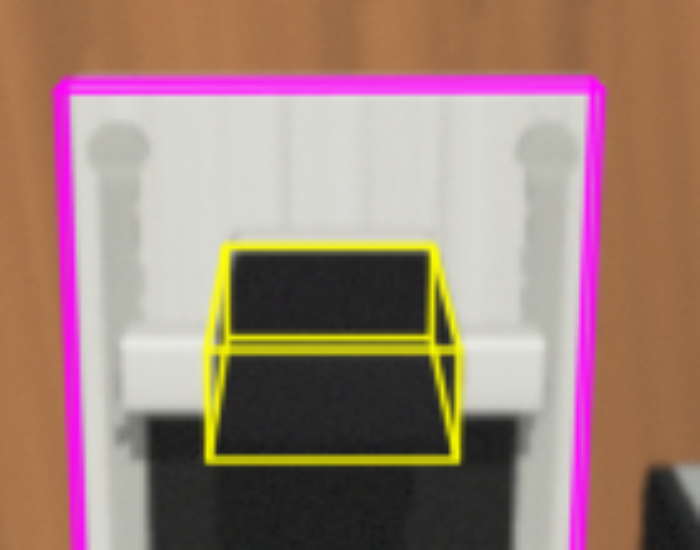

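Travel 0.007 fits exactly. Descending onto the tab.

Request:
drive_tool(targets=[{"x": -6, "y": 5, "z": 20, "ax": -0.3, "ay": 0, "az": -0.2, "grip": 0.7}, {"x": 0, "y": -1, "z": 25, "ax": 0.3, "ay": 0, "az": 0, "grip": 0.7}, {"x": 0, "y": -2, "z": 20, "ax": 0.3, "ay": 0, "az": 0, "grip": 0.7}, {"x": 0, "y": 0, "z": 0, "ax": 0, "ay": 0, "az": 0, "grip": 0.7}])

```text
time: 12.95
tcp_pos: [0.59, -0.0367, 0.0519]
tool_rot: [0.747, 0.664, -0.003, -0.003]
contact_force: [-0.6, -0.1, -0.0]
grip_width: 0.7
```

```bash
python3 - <<'E'
from h import *
rel(crad((0,.104,.027)),-6.4,"tab")
E
```

```text
tab t=12.95 tcp [ 0.59   -0.0367  0.0519] tooly -6.7 shift [ 4.1  0.3 24.9] az -0.3 tilt [-0.54  0.05 -0.  ] q [-0.19  0.65  1.54 -0.    0.96 -0.07] grip 0.7 F [-0.6 -0.1 -0. ]
```

Request:
drive_tool(targets=[{"x": 4, "y": 0, "z": 12, "ax": -0.4, "ay": 0, "az": -0.3, "grip": 0.7}, {"x": 0, "y": 0, "z": 11, "ax": 0, "ay": 0, "az": 0, "grip": 0.7}, {"x": 0, "y": 0, "z": 0, "ax": 0, "ay": 0, "az": 0, "grip": 0.7}])

```text
time: 13.25
tcp_pos: [0.592, -0.0351, 0.0306]
tool_rot: [0.747, 0.665, -0.0, 0.001]
contact_force: [0.9, -0.5, -0.0]
grip_width: 0.701
```

```bash
python3 - <<'E'
from h import *
rel(crad((0,.104,.027)),-6.4,"tab")
E
```

```text
tab t=13.25 tcp [ 0.592  -0.0351  0.0306] tooly -6.6 shift [ 2.3 -1.7  3.6] az -0.2 tilt [ 0.08  0.08 -0.  ] q [-0.19  0.68  1.56 -0.    0.9  -0.07] grip 0.701 F [ 0.9 -0.5 -0. ]
```

Request:
drive_tool(targets=[{"x": 2, "y": -2, "z": 2, "ax": 0, "ay": 0, "az": -0.2, "grip": 0}, {"x": 0, "y": 0, "z": 0, "ax": 0, "ay": 0, "az": 0, "grip": 0}, {"x": 0, "y": 0, "z": 0, "ax": 0, "ay": 0, "az": 0, "grip": 0}, {"x": 0, "y": 0, "z": 0, "ax": 0, "ay": 0, "az": 0, "grip": 0}, {"x": 0, "y": 0, "z": 0, "ax": 0, "ay": 0, "az": 0, "grip": 0}], newtons=30)

```text
time: 13.75
tcp_pos: [0.591, -0.0335, 0.0302]
tool_rot: [0.746, 0.666, 0.001, 0.002]
contact_force: [1.3, -1.4, -3.4]
grip_width: 0.343
```

```bash
python3 - <<'E'
from h import *
rel(crad((0,.070,.028)),-6.4,"tab to clamped")
f=r.grab_frame("wrist"); overlay(f,"o13",.007,case=.010)
E
```

```text
tab to clamped t=13.75 tcp [ 0.591  -0.0335  0.0302] tooly -6.4 shift [-33.2  -0.5   2.3] az -0.0 tilt [ 0.2  0.1 -0. ] q [-0.19  0.68  1.56 -0.    0.89 -0.07] grip 0.343 F [ 1.3 -1.4 -3.4]
```

View pics/o13.png

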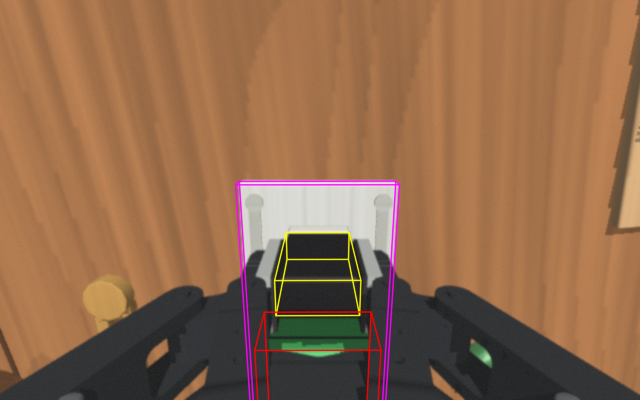

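The tab is gripped (opening 0.343, about 29 mm). Sliding the jaw towards the case in small rows.

Request:
drive_tool(targets=[{"x": -7, "y": 0, "z": 0, "ax": 0, "ay": 0, "az": 0, "grip": 0}, {"x": -7, "y": 0, "z": 0, "ax": 0, "ay": 0, "az": 0, "grip": 0}, {"x": -6, "y": 0, "z": 0, "ax": 0, "ay": 0, "az": 0, "grip": 0}, {"x": 0, "y": 0, "z": 0, "ax": 0, "ay": 0, "az": 0, "grip": 0}])

```text
time: 14.2
tcp_pos: [0.5886, -0.0542, 0.0302]
tool_rot: [0.746, 0.666, 0.001, 0.001]
contact_force: [-0.2, 0.5, -3.3]
grip_width: 0.349
```

```bash
python3 - <<'E'
from h import *
rel(crad((0,.070,.030)),-6.4,"tab to clamped")
E
```

```text
tab to clamped t=14.20 tcp [ 0.5886 -0.0542  0.0302] tooly -6.4 shift [-12.3  -0.4   0.2] az -0.0 tilt [0.19 0.02 0.  ] q [-0.22  0.68  1.57 -0.    0.89 -0.11] grip 0.349 F [-0.2  0.5 -3.3]
```

Request:
drive_tool(targets=[{"x": -4, "y": 0, "z": 0, "ax": 0, "ay": 0, "az": 0, "grip": 0}, {"x": -4, "y": 0, "z": 0, "ax": 0, "ay": 0, "az": 0, "grip": 0}])

```text
time: 14.4
tcp_pos: [0.5876, -0.0624, 0.0302]
tool_rot: [0.746, 0.666, 0.001, 0.001]
contact_force: [0.1, 2.3, -3.2]
grip_width: 0.346
```

Request:
drive_tool(targets=[{"x": -2, "y": 0, "z": 0, "ax": 0, "ay": 0, "az": 0, "grip": 0}])

```text
time: 14.5
tcp_pos: [0.5874, -0.0646, 0.0303]
tool_rot: [0.746, 0.666, 0.001, 0.001]
contact_force: [1.8, 2.9, -2.6]
grip_width: 0.348
```

Request:
drive_tool(targets=[{"x": -1.5, "y": 0, "z": 0, "ax": 0, "ay": 0, "az": 0, "grip": 0}])

```text
time: 14.6
tcp_pos: [0.5872, -0.0662, 0.0303]
tool_rot: [0.746, 0.666, 0.001, 0.001]
contact_force: [0.5, 3.6, -1.7]
grip_width: 0.348
```

Request:
drive_tool(targets=[{"x": -1.5, "y": 0, "z": 0, "ax": 0, "ay": 0, "az": 0, "grip": 0}])

```text
time: 14.7
tcp_pos: [0.5871, -0.067, 0.0302]
tool_rot: [0.746, 0.666, 0.002, 0.001]
contact_force: [2.4, 11.9, -2.0]
grip_width: 0.347
```

Request:
drive_tool(targets=[{"x": -1, "y": 0, "z": 0, "ax": 0, "ay": 0, "az": 0, "grip": 0}])

```text
time: 14.8
tcp_pos: [0.5871, -0.067, 0.0303]
tool_rot: [0.746, 0.666, 0.002, 0.0]
contact_force: [2.3, 8.4, -2.4]
grip_width: 0.346
```

```bash
python3 - <<'E'
from h import *
rel(crad((0,.070,.030)),-6.4,"tab to clamped")
f=r.grab_frame("scene"); cv2.imwrite("pics/s14.png",cv2.resize(f["img"][150:225,200:320,::-1],None,fx=6,fy=6,interpolation=cv2.INTER_CUBIC))
E
```

```text
tab to clamped t=14.80 tcp [ 0.5871 -0.067   0.0303] tooly -6.5 shift [ 0.5 -0.4  0.3] az -0.1 tilt [ 0.2  -0.19 -0.  ] q [-0.25  0.68  1.57  0.    0.89 -0.14] grip 0.346 F [ 2.3  8.4 -2.4]
```

View pics/s14.png

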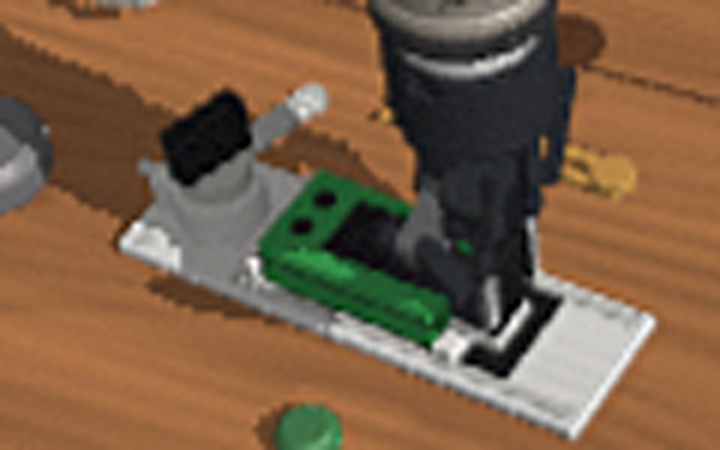

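The jaw stopped against the case at tab y ≈ 69.5 mm (travel ≈ 0.040) and the force jumped to 12 N. It's snug, so I release and rise.

Request:
drive_tool(targets=[{"x": 0, "y": 0, "z": 0, "ax": 0, "ay": 0, "az": 0, "grip": 0.7}, {"x": 0, "y": 0, "z": 0, "ax": 0, "ay": 0, "az": 0, "grip": 0.7}, {"x": 0, "y": 0, "z": 0, "ax": 0, "ay": 0, "az": 0, "grip": 0.7}, {"x": 0, "y": 0, "z": -25, "ax": 0, "ay": 0, "az": 0, "grip": 0.7}, {"x": 0, "y": 0, "z": -40, "ax": 0, "ay": 0, "az": 0, "grip": 0.7}, {"x": 0, "y": 0, "z": -40, "ax": 0, "ay": 0, "az": 0, "grip": 0.7}, {"x": 0, "y": 0, "z": 0, "ax": 0, "ay": 0, "az": 0, "grip": 0.7}])

```text
time: 15.55
tcp_pos: [0.587, -0.0699, 0.1395]
tool_rot: [0.746, 0.666, 0.001, 0.002]
contact_force: [0.3, 0.6, 0.5]
grip_width: 0.699
```

```bash
python3 - <<'E'
from h import *
# knob arm yaw: cradle y + 1.30 rad counter-clockwise => world yaw
rel(crad((0,-.092,.13)),-6.4,"knob")
f=r.grab_frame("wrist"); overlay(f,"o15",.040,case=0)
E
```

```text
knob t=15.55 tcp [ 0.587  -0.0699  0.1395] tooly -6.4 shift [-158.6   -0.5    9.6] az -0.0 tilt [ 0.25  0.02 -0.  ] q [-0.25  0.54  1.47  0.    1.13 -0.14] grip 0.699 F [0.3 0.6 0.5]
```

View pics/o15.png

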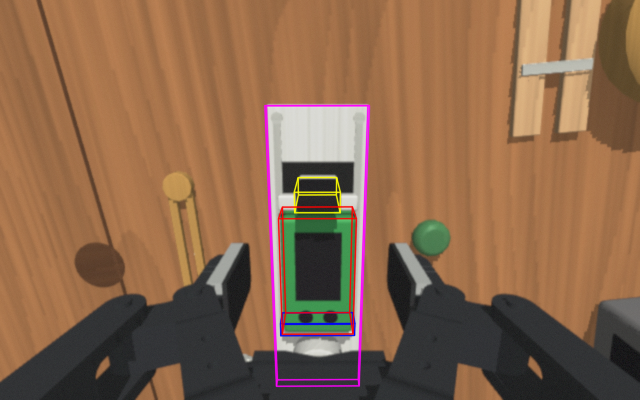

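The overlay at travel 0.040 and case y = 0 matches the picture: tab (318,195), case (318,270). Step 2 looks good. On to the knob: move above it, then turn −74° so the fingers straddle the bar.

Request:
drive_tool(targets=[{"x": -40, "y": 0, "z": 0, "ax": 0, "ay": 0, "az": 0, "grip": 0.7}, {"x": -40, "y": 0, "z": 0, "ax": 0, "ay": 0, "az": 0, "grip": 0.7}, {"x": -40, "y": 0, "z": 0, "ax": 0, "ay": 0, "az": 0, "grip": 0.7}, {"x": -38, "y": 0, "z": 0, "ax": 0, "ay": 0, "az": 0, "grip": 0.7}, {"x": 0, "y": 0, "z": 0, "ax": 0, "ay": 0, "az": -8, "grip": 0.7}, {"x": 0, "y": 0, "z": 0, "ax": 0, "ay": 0, "az": -8, "grip": 0.7}, {"x": 0, "y": 0, "z": 0, "ax": 0, "ay": 0, "az": -8, "grip": 0.7}, {"x": 0, "y": 0, "z": 0, "ax": 0, "ay": 0, "az": -8, "grip": 0.7}, {"x": 0, "y": 0, "z": 0, "ax": 0, "ay": 0, "az": -8, "grip": 0.7}, {"x": 0, "y": 0, "z": 0, "ax": 0, "ay": 0, "az": -8, "grip": 0.7}])

```text
time: 16.6
tcp_pos: [0.5612, -0.2339, 0.1254]
tool_rot: [0.397, 0.918, -0.001, -0.008]
contact_force: [0.3, -0.4, 0.2]
grip_width: 0.702
```

Request:
drive_tool(targets=[{"x": 0, "y": 0, "z": 0, "ax": 0, "ay": 0, "az": -8, "grip": 0.7}, {"x": 0, "y": 0, "z": 0, "ax": 0, "ay": 0, "az": -8, "grip": 0.7}, {"x": 0, "y": 0, "z": 0, "ax": 0, "ay": 0, "az": -8, "grip": 0.7}, {"x": 0, "y": 0, "z": 0, "ax": 0, "ay": 0, "az": 0, "grip": 0.7}])

```text
time: 17.0
tcp_pos: [0.5583, -0.2338, 0.1199]
tool_rot: [0.188, 0.982, 0.002, -0.012]
contact_force: [-0.1, -0.6, 0.1]
grip_width: 0.701
```

```bash
python3 - <<'E'
from h import *
rel(crad((0,-.092,.05)),68,"knob")
f=r.grab_frame("wrist"); save(f,"w16")
for q in ("keeper_grip","keeper_tip"):
    for p in r.pinpoint(f,q)[:2]: print(q,p,onz(f,p["pixel"],.066 if q=="keeper_grip" else .043).round(4))
print(crad((0,-.092,0)))
im=f["img"][:,:,::-1].copy()
# overlay handle and arm
k=crad((0,-.092,0))
for th,col in ((0.0,(0,255,255)),(.08,(255,0,255))):
    cr=[k[0],k[1],np.degrees(np.radians(CR[2])+1.30-th)]
    box(im,f,-.007,.007,-.022,.022,.046,.079,col,cr); box(im,f,-.0075,.0075,0,.0715,.040,.046,col,cr)
cv2.imwrite("pics/o16.png",im)
E
```

```text
knob t=17.00 tcp [ 0.5583 -0.2338  0.1199] tooly 68.3 shift [-9.   9.9 69.7] az 0.3 tilt [-0.05 -1.36  0.  ] q [-0.52  0.6   1.42 -0.    1.14 -1.71] grip 0.701 F [-0.1 -0.6  0.1]
keeper_grip {'pixel': [334.3, 234.9], 'score': 0.97} [ 0.5701 -0.2292  0.066 ]
keeper_tip {'pixel': [338.0, 108.6], 'score': 0.9} [ 0.502  -0.1994  0.043 ]
[ 0.56874486 -0.22742665  0.        ]
```

View pics/o16.png

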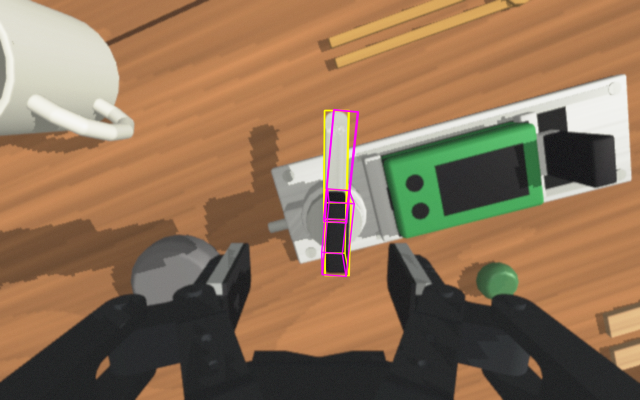

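View pics/w16.png

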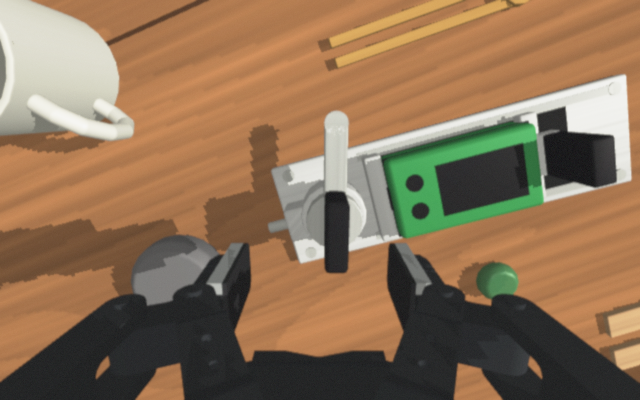

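Overlay at θ ≈ 0 fits the bar at (336,235) and arm tip at (336,112). The network puts the grip point at (0.5701, −0.2292), 2 mm from the model. Centring and descending.

Request:
drive_tool(targets=[{"x": -9, "y": 9, "z": 15, "ax": 0, "ay": -1.3, "az": 0.3, "grip": 0.7}, {"x": 0, "y": 0, "z": 10, "ax": 0, "ay": 0, "az": 0, "grip": 0.7}, {"x": 0, "y": 0, "z": 0, "ax": 0, "ay": 0, "az": 0, "grip": 0.7}])

```text
time: 17.45
tcp_pos: [0.57, -0.2291, 0.0943]
tool_rot: [0.197, 0.98, -0.001, -0.0]
contact_force: [0.4, 0.6, 0.5]
grip_width: 0.699
```

```bash
python3 - <<'E'
from h import *
f=r.grab_frame("wrist"); save(f,"w17")
for q in ("keeper_grip","keeper_tip"):
    for p in r.pinpoint(f,q)[:1]: print(q,p,onz(f,p["pixel"],.066 if q=="keeper_grip" else .043).round(4))
rel([.5690,-.2280,.05],68,"knob")
E
```

```text
keeper_grip {'pixel': [321.5, 232.3], 'score': 0.79} [ 0.5693 -0.2281  0.066 ]
keeper_tip {'pixel': [321.0, 88.8], 'score': 0.61} [ 0.502  -0.2002  0.043 ]
knob t=17.60 tcp [ 0.5709 -0.2296  0.096 ] tooly 67.3 shift [ 2.5  0.9 46. ] az -0.7 tilt [-0.09  0.18  0.  ] q [-0.51  0.63  1.44 -0.    1.07 -1.68] grip 0.701 F [0.1 0.  0.9]
```

View pics/w17.png

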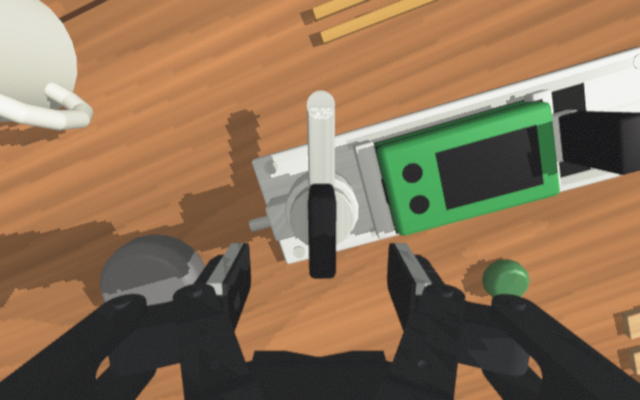

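The bar is upright and central at (321,232). Descending to TCP z ≈ 0.051.

Request:
drive_tool(targets=[{"x": 2, "y": 1, "z": 15, "ax": 0, "ay": 0.2, "az": 0, "grip": 0.7}, {"x": 0, "y": 0, "z": 15, "ax": 0, "ay": 0, "az": 0, "grip": 0.7}, {"x": 0, "y": 0, "z": 13, "ax": 0, "ay": 0, "az": 0, "grip": 0.7}, {"x": 0, "y": 0, "z": 0, "ax": 0, "ay": 0, "az": 0, "grip": 0.7}])

```text
time: 18.0
tcp_pos: [0.5693, -0.2287, 0.0513]
tool_rot: [0.197, 0.98, -0.001, 0.0]
contact_force: [-0.2, 0.5, -0.0]
grip_width: 0.696
```

```bash
python3 - <<'E'
from h import *
rel([.5690,-.2280,.05],67.5,"knob")
E
```

```text
knob t=18.00 tcp [ 0.5693 -0.2287  0.0513] tooly 67.3 shift [0.6 0.5 1.3] az -0.2 tilt [-0.12  0.08 -0.  ] q [-0.51  0.68  1.48 -0.    0.98 -1.68] grip 0.696 F [-0.2  0.5 -0. ]
```

Request:
drive_tool(targets=[{"x": 0.5, "y": 0.5, "z": 0, "ax": 0, "ay": 0, "az": 0, "grip": 0}, {"x": 0, "y": 0, "z": 0, "ax": 0, "ay": 0, "az": 0, "grip": 0}, {"x": 0, "y": 0, "z": 0, "ax": 0, "ay": 0, "az": 0, "grip": 0}, {"x": 0, "y": 0, "z": 0, "ax": 0, "ay": 0, "az": 0, "grip": 0}, {"x": 0, "y": 0, "z": 0, "ax": 0, "ay": 0, "az": 0, "grip": 0}, {"x": 0, "y": 0, "z": 0, "ax": 0, "ay": 0, "az": 0, "grip": 0}], newtons=40)

```text
time: 18.6
tcp_pos: [0.5696, -0.2274, 0.0517]
tool_rot: [0.197, 0.98, -0.001, 0.001]
contact_force: [1.0, 0.6, -2.8]
grip_width: 0.156
```

```bash
python3 - <<'E'
from h import *
rel([.5690,-.2280,.05],67.5,"knob")
f=r.grab_frame("wrist"); save(f,"w18")
E
```

```text
knob t=18.60 tcp [ 0.5696 -0.2274  0.0517] tooly 67.3 shift [ 0.3 -0.8  1.7] az -0.2 tilt [-0.08  0.11 -0.  ] q [-0.5   0.68  1.48 -0.    0.98 -1.68] grip 0.156 F [ 1.   0.6 -2.8]
```

View pics/w18.png

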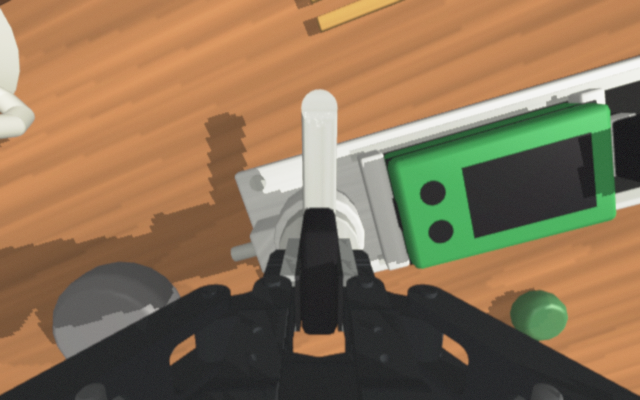

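The bar is held (opening 0.156, about 13–14 mm). Turning clockwise in stages, watching drift and force.

Request:
drive_tool(targets=[{"x": 0, "y": 0, "z": 0, "ax": 0, "ay": 0, "az": 7, "grip": 0}, {"x": 0, "y": 0, "z": 0, "ax": 0, "ay": 0, "az": 7, "grip": 0}, {"x": 0, "y": 0, "z": 0, "ax": 0, "ay": 0, "az": 7, "grip": 0}])

```text
time: 18.95
tcp_pos: [0.5695, -0.2275, 0.0517]
tool_rot: [0.377, 0.926, -0.001, 0.001]
contact_force: [-0.4, -0.1, -4.8]
grip_width: 0.155
```

```bash
python3 - <<'E'
from h import *
rel([.5696,-.2274,.0517],-6.0,"knob"); print(r.state()["moment"])
E
```

```text
knob t=18.95 tcp [ 0.5695 -0.2275  0.0517] tooly 45.7 shift [-0.1  0.2 -0. ] az 51.7 tilt [-0.09  0.14  0.  ] q [-0.5   0.68  1.48 -0.    0.98 -1.3 ] grip 0.155 F [-0.4 -0.1 -4.8]
[-0.32445393  0.31905634  0.23271886]
```

Request:
drive_tool(targets=[{"x": 0, "y": 0, "z": 0, "ax": 0, "ay": 0, "az": 7, "grip": 0}, {"x": 0, "y": 0, "z": 0, "ax": 0, "ay": 0, "az": 7, "grip": 0}, {"x": 0, "y": 0, "z": 0, "ax": 0, "ay": 0, "az": 7, "grip": 0}, {"x": 0, "y": 0, "z": 0, "ax": 0, "ay": 0, "az": 7, "grip": 0}])

```text
time: 19.35
tcp_pos: [0.5688, -0.2277, 0.0517]
tool_rot: [0.598, 0.802, -0.002, 0.001]
contact_force: [0.7, 1.5, 5.7]
grip_width: 0.154
```

```bash
python3 - <<'E'
from h import *
rel([.5696,-.2274,.0517],-6.0,"knob"); print(r.state()["moment"])
E
```

```text
knob t=19.35 tcp [ 0.5688 -0.2277  0.0517] tooly 16.6 shift [ 0.1  0.8 -0. ] az 22.6 tilt [-0.1   0.16  0.  ] q [-0.5   0.68  1.48 -0.    0.98 -0.79] grip 0.154 F [0.7 1.5 5.7]
[ 0.28382404 -0.05727954 -0.09637842]
```

The tool has turned 51°, past the crest, and the moment has changed sign. Finishing to about 1.27 rad.

Request:
drive_tool(targets=[{"x": 0, "y": 0, "z": 0, "ax": 0, "ay": 0, "az": 7, "grip": 0}, {"x": 0, "y": 0, "z": 0, "ax": 0, "ay": 0, "az": 7, "grip": 0}, {"x": 0, "y": 0, "z": 0, "ax": 0, "ay": 0, "az": 7, "grip": 0}, {"x": 0, "y": 0, "z": 0, "ax": 0, "ay": 0, "az": 0, "grip": 0}])

```text
time: 19.75
tcp_pos: [0.5684, -0.2279, 0.0517]
tool_rot: [0.74, 0.673, -0.002, 0.0]
contact_force: [1.1, 1.3, -3.1]
grip_width: 0.154
```

```bash
python3 - <<'E'
from h import *
rel([.5696,-.2274,.0517],-6.0,"knob"); print(r.state()["moment"])
f=r.grab_frame("wrist"); save(f,"w20")
E
```

```text
knob t=19.75 tcp [ 0.5684 -0.2279  0.0517] tooly -5.4 shift [ 0.6  1.1 -0. ] az 0.6 tilt [-0.08  0.16 -0.  ] q [-0.5   0.68  1.48 -0.    0.98 -0.41] grip 0.154 F [ 1.1  1.3 -3.1]
[ 0.34105794 -0.08727077 -0.04681123]
```

View pics/w20.png

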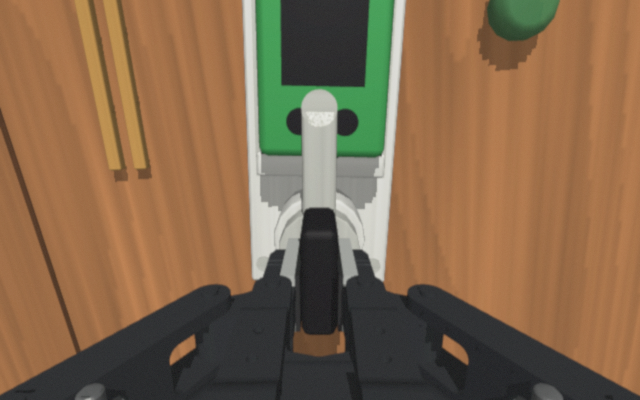

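The arm lies along the cradle over the case end, with its tip at (319,105). Releasing and rising.

Request:
drive_tool(targets=[{"x": 0, "y": 0, "z": 0, "ax": 0, "ay": 0, "az": 0, "grip": 0.6}, {"x": 0, "y": 0, "z": 0, "ax": 0, "ay": 0, "az": 0, "grip": 0.6}, {"x": 0, "y": 0, "z": 0, "ax": 0, "ay": 0, "az": 0, "grip": 0.6}, {"x": 0, "y": 0, "z": 0, "ax": 0, "ay": 0, "az": 0, "grip": 0.6}, {"x": 0, "y": 0, "z": -25, "ax": 0, "ay": 0, "az": 0, "grip": 0.6}, {"x": 0, "y": 0, "z": -40, "ax": 0, "ay": 0, "az": 0, "grip": 0.6}, {"x": 0, "y": 0, "z": -40, "ax": 0, "ay": 0, "az": 0, "grip": 0.6}, {"x": 0, "y": 0, "z": 0, "ax": 0, "ay": 0, "az": 0, "grip": 0.6}])

```text
time: 20.6
tcp_pos: [0.5682, -0.2285, 0.1605]
tool_rot: [0.735, 0.678, -0.002, 0.0]
contact_force: [1.1, -0.5, 0.6]
grip_width: 0.602
```

```bash
python3 - <<'E'
from h import *
rel([.5696,-.2274,.0517],-6.0,"knob")
f=r.grab_frame("wrist"); S=r.grab_frame("scene")
k=crad((0,-.092,0)); overlay(f,"o21",.04,case=0)
im=cv2.imread("pics/o21.png"); box(im,f,-.0075,.0075,0,.0715,.040,.046,(255,255,0),[k[0],k[1],CR[2]+np.degrees(1.30-1.27)]); cv2.imwrite("pics/o21.png",im)
cv2.imwrite("pics/s21.png",cv2.resize(S["img"][130:230,190:330,::-1],None,fx=5,fy=5,interpolation=cv2.INTER_CUBIC))
for q in ("keeper_grip","keeper_tip"):
    for p in r.pinpoint(f,q)[:1]: print(q,p,onz(f,p["pixel"],.066 if q=="keeper_grip" else .043).round(4))
E
```

```text
knob t=20.60 tcp [ 0.5682 -0.2285  0.1605] tooly -4.7 shift [  1.6   1.6 108.8] az 1.3 tilt [-0.15  0.22  0.  ] q [-0.51  0.56  1.37 -0.    1.21 -0.42] grip 0.602 F [ 1.1 -0.5  0.6]
keeper_grip {'pixel': [321.1, 198.4], 'score': 0.73} [ 0.57   -0.2283  0.066 ]
keeper_tip {'pixel': [321.0, 90.4], 'score': 0.6} [ 0.5759 -0.1545  0.043 ]
```

View pics/o21.png

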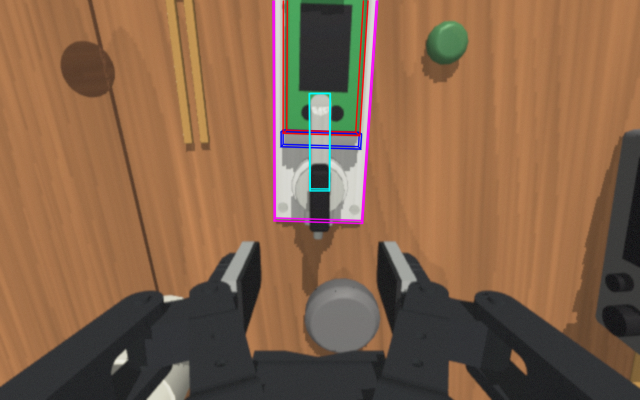

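View pics/s21.png

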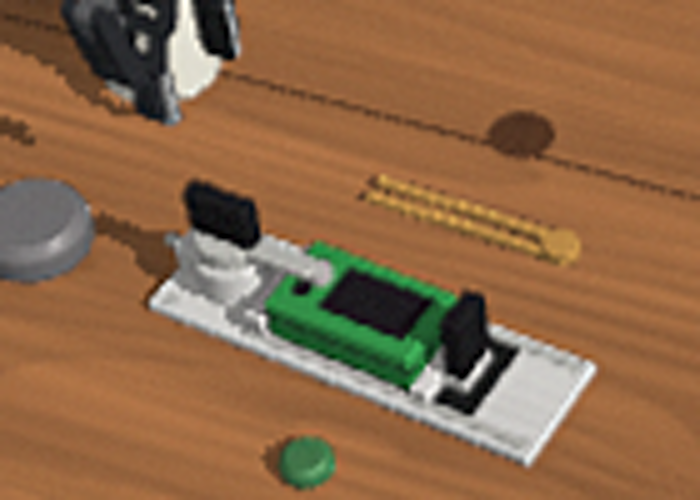

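The picture shows it all in place. The keeper arm matches the 1.27 rad outline, with its tip at (320,97). The case and jaw sit on the model, bystanders are undisturbed, and the gripper is clear. Handing in.

```bash
python3 - <<'E'
from h import *
print(r.sign_off())
E
```

```text
the job is handed in; nothing more can be done
None
```

I clamped the larger green GPS case in the cradle and handed the job in at about 20.8 s of the 54 s allowed. The hand-in gives no verdict.

- **Placing:** I set the case down on the pad, square and about 10 mm from the seat centre, and let go only after feeling contact (18 N).
- **Jaw:** I slid the movable jaw up by its tab until the force jumped to about 12 N, at roughly 0.040 m of travel. The model drawn over the picture then matched the case (lengthwise position 0) and the jaw.
- **Keeper:** I turned the knob clockwise past its detent to about 1.27 rad and released it. The arm stayed lying over the end of the case.
- **Last checks:** The final wrist and scene views show the case flat and snug, the arm over it, and the gripper clear. The bystanders in view look undisturbed, though I didn't measure them.

**Checks that disagreed:**
- The network's first cradle-seat position was about 10 mm off along the cradle, so I used my own corner fits. These agreed within 3 mm between the wrist and top cameras.
- The movable jaw started at about 0.007 m, not at 0 as I had assumed.
- My first two move calls were refused as malformed, without moving the arm.
- Some fast descents drifted by up to 13 mm, which I corrected before each contact.

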